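# Isolate the tagged rinse line at the analyser's stopcock box

### The arm

A 6-joint arm with a two-finger parallel gripper is mounted at the origin on a cart in front of the work surface, level with it; the furniture and walls round the work are solid. World frame = base frame: x ahead of the robot, y to its left, z up, the work surface at z = 0. Lengths are in m, angles in rad, forces in N, time in s.
With the tool pointing down it reaches from about 0.25 to 0.775 m from the base axis. Payload 4 kg.
Tool frame: the origin (TCP) lies at the very end of the fingers, on their centre line; the grasp point (between the pads) lies 19 mm behind it; z points along the fingers, x is the direction in which the jaws open and shut, and the axes are right-handed (so a half turn about z gives the same grasp; the last joint's range is limited). The gripper opens to 94 mm and grips with 3 to 60 N. Pads are 16 mm wide; open, the fingers measure 119 mm over their backs; the gripper's body (75 mm by 177 mm) begins 78 mm behind the grasp point.
Start: joints at [1.199, 0.087, 1.371, -0, 1.684, -0.103], TCP at [0.146, 0.53, 0.178] pointing down, gripper open.
Joint ranges: [-3.1, 3.1], [-0.76, 2.03], [0.27, 2.55], [-1.08, 4.22], [0.17, 2.65], [-2.57, 2.57]. Speed limits (rad/s): [2.79, 2.79, 3.14, 3.14, 3.14, 3.14].

### API

Orientations are given as [roll, pitch, yaw] about the fixed x, y, z axes, in that order (R = Rz(yaw) Ry(pitch) Rx(roll)).
In Python, from bench import robot, cams, ticket gives the robot as it stands.
- The arm moves only by the tool jog_arm, never from a script. Its argument "series" is a list of rows, each an object of numbers: "x", "y", "z": the shift along the tool's x, y, z in m; "rx", "ry", "rz": the turn, a rotation vector about the tool's x, y, z in degrees. A call has 1 to 12 rows; each row shifts and turns the pose as measured when the row begins, along the tool's axes as they then stand; what a row does not reach is not made up. A row lasts 1/12 s, in which the tool goes at most 41.7 mm and 7.16 degrees, less where a joint would pass 70% of its speed; a pose out of reach is approached as far as the arm can. A call with a gripper value outside its range is refused whole. "claw" is the opening, from 0 (shut) to 1 (fully open), set as the call begins (left out, the last holds). The fingers move at their own pace and stop on an object; the grip force is fixed at half the most. Time passes only in rows, so rows that do not move let the fingers close. It gives the time, the measured TCP pose, the force and the opening at its end, in the units of the state.
- robot.get_obs(): the state, without advancing time (a new reading comes with each control period).
- cams.snapshot(name): name is "side" or "top"; returns a dict with "img" (480x640x3 uint8, red, green, blue), "mtx" (3x3 intrinsics, pixels), "origin" and "attitude" of the camera in the world. Camera axes: x right, y down, z forward; pixel columns grow to the right and rows downward; lengths in m; the calibration is good to about 2 mm. A picture is of the moment at which its call begins. There is no depth.
- ticket.close_job(): hands the job in, once; it reports no verdict.
Trained networks look in a picture, given as the dict that the camera call returned (one of the last four; its "shot" number tells which), for a name from the list of things; names that differ only in an ending like _2 or _b are one class to them, and where a whole thing is asked for, a point or a joint stands for the part that bears it (a point fixed in the world has none). Each returns a list of dicts, best first, with "p" (0 to 1); they miss things now and then, are a little off and sometimes report something else, mostly with a low value. They report only what shows in the picture. A call takes as long as a camera call.
- cams.look_for(thing, picture): "bbox" ([left, top, width, height] in pixels, round what is visible of it).
The state is a dict: "time": time; "joint_positions": joint angles; "qvel": joint speeds; "joint_torque": joint torques, N m; "tool_pos": TCP position; "ee_rot": TCP orientation; "wrist_force": force on the tool from outside, world axes, zero at the start; "wrist_torque": the same for the moment, N m; "width": finger opening in m.
Only numpy, scipy, OpenCV 4.12 (cv2) and the standard library are available. Lean on these libraries where they do the work, as an engineer would, in place of code of your own. Each camera call takes 0.05 s, during which the arm holds its last target.

### The job

Isolate the tagged rinse line before service: push the steel cover of the stopcock box all the way back by its finger ledge and leave it there, then push the handle of the stopcock that wears the round metal tag clockwise (seen from above) fully shut against its stop, square across its pipe. Use only the fingertips or the outside of the fingers, never pinching the handle, and leave the other two stopcocks open and the things standing about untouched.

Things in the scene. Friction and masses are not known exactly. Their poses are not given: they have to be found in the camera images.
- manifold_box: Off-white stopcock box fixed to the deck, 194 (own x, to the back) x 246 (own y, to the left) mm, side rails up to z = 73. Origin: centre of its underside. The well (own x -92 to -2, y -110 to 110 between the rail lips) holds 3 stopcocks, hubs at own x -32, y -64, -6, 52; any may be the tagged one. Behind it a flat deck, z = 64. Pipe elbows stand 25 out in front, 35 high.
- manifold_cover (a joint): Steel sliding cover, 96 x 230 x 3 mm, top face at z = 68.5 mm, running in the rails along the box's own +x. Value in m: 0 = closed over the well, 0.090 = fully back against its stop, the well open. Starts at 0 to 0.012. Sliding friction about 3 N; it stays where it is left and cannot be lifted out.
- cover_ledge (a point): Middle of the upright front face of the cover's finger ledge, half-way up; moves with the cover. The ledge is 100 mm long (along the box's y) and stands 14 mm above the cover (z = 68.5 to 82.5 mm); its front face looks to the box's -x and is pushed along the box's +x; its back slopes down. Its axes are the box's. 26 mm of flat cover lie in front of it.
- tagged_hub (a point): Point on the (vertical) pivot axis of the tagged stopcock, at half the height of its handle (z = 55 mm). The stopcock's axes are the box's. Its handle carries a plain round aluminium tag, 34 mm across, flat on top of the pivot (z = 60 to 63 mm); the other two handles have only a bare 15 mm hub with a hexagon nut there.
- tagged_lever (a joint): Handle angle of the tagged stopcock in rad: 0 = open, handle along its pipe, pointing to the box's front (-x); grows clockwise seen from above; 1.571 = shut against the stop, handle pointing to the box's left (+y). Starts at 0 to 0.25. Turning friction about 0.16 N m, stays where it is left.
- tagged_tip (a point): Middle of the free end of the tagged handle, 45 mm from the pivot; turns with the handle. The handle's grey sleeve is 14 mm wide and lies 17 to 45 mm from the pivot, z = 50 to 61 mm, upright flanks on both sides; to shut it, its right flank (box's -y side when open) is pushed.
- plain_a_lever (a joint): Handle angle of an untagged stopcock of the same size, same meaning; starts at 0 to 0.06 (open), to be left so.
- plain_b_lever (a joint): Handle angle of the other untagged stopcock; starts at 0 to 0.06 (open), to be left so.
- vial_a: Brown calibrator vial, 22 mm across, 45 mm tall, standing left of the box; origin at the centre of its underside.
- vial_b: Second such vial near it, the same size.
- roll: Roll of white labels, 58 mm across, 28 mm high, near the tube rack left of the box; origin at the centre of its underside.
- loose_tube: Capped sample tube lying on the deck, 99 mm long, 16 mm across, behind the tube rack left of the box; origin at its underside's centre.
- bottle_a: White reagent bottle, 35 x 58 x 78 mm, right of the box; origin at the centre of its underside.
- bottle_b: Brown reagent bottle, 35 x 58 x 78 mm, beside it; same origin.

How it is judged:
On the way, in this order (a step that is already met when the one before it is completed fails the run):
1. the cover is pushed back to its stop, uncovering the stopcocks (value of joint manifold_cover above 0.082 m), for 0.2 s.
2. the tagged handle is pushed shut (value of joint tagged_lever above 1.47 rad), for 0.2 s.
At the end, for the whole second after the job is handed in: Cover within 8 mm of its rear stop (joint over 0.082 m), tagged handle within 0.1 rad (6 degrees) of its shut stop and at rest, both other handles still open (under 0.15 rad), and all bystanders within 15 mm of where they stood (value of joint manifold_cover above 0.082 m and value of joint tagged_lever above 1.47 rad and velocity of joint tagged_lever below 0.05 rad/s and value of joint each of plain_a_lever, plain_b_lever below 0.15 rad and not (distance of vial_a from where it was at the start of the episode above 0.015 m) and not (distance of vial_b from where it was at the start of the episode above 0.015 m) and not (distance of roll from where it was at the start of the episode above 0.015 m) and not (distance of loose_tube from where it was at the start of the episode above 0.015 m) and not (distance of bottle_a from where it was at the start of the episode above 0.015 m) and not (distance of bottle_b from where it was at the start of the episode above 0.015 m)); the robot touches nothing.
It fails at once if the tagged handle is pinched: both flanks pressed by the fingers at once (contact force between the fingers and tagged_lever_c0 above 1.5 N and contact force between the fingers and tagged_lever_c1 above 1.5 N).
It fails at once if another stopcock is turned (value of joint any of plain_a_lever, plain_b_lever above 0.2 rad).
It fails at once if a bystander is knocked, lifted or carried off (distance of any of vial_a, vial_b, roll, loose_tube, bottle_a, bottle_b from where it was at the start of the episode above 0.015 m).
It also fails if it takes over 48 s, if anything falls off the work surface, if the arm or the gripper's body presses on something with over 40 N, if the wrist force passes 120 N, or if a joint passes its speed limit or range.

## Working session

There is one attempt and no reset: what is moved stays moved. The work goes in short steps, Python scripts to look and compute and a tool call to move; the robot and the scene stay as the last step left them, time stands still between calls to the robot, and variables do not carry over. Pictures are saved under pics/ and viewed, and the job is handed in when it is done.

Besides the shell and the picture viewer there is one more tool, called after "Emit:" as a command line: name --argument value ..., lists and objects as JSON in quotes. jog_arm: Moves the arm, as the interface text tells. Its arguments: {"type":"object","properties":{"series":{"type":"array","items":{"type":"object","properties":{"x":{"type":"number"},"y":{"type":"number"},"z":{"type":"number"},"rx":{"type":"number"},"ry":{"type":"number"},"rz":{"type":"number"}}}},"claw":{"type":"number"}},"required":["series"]}

```bash
mkdir -p pics; ls; python3 - <<'E'
from bench import robot,cams,ticket
import cv2
o=robot.get_obs();print({k:o[k] for k in o})
for n in("top","side"):
    s=cams.snapshot(n);print(n,s["mtx"],s["origin"],s["attitude"],s["shot"])
    cv2.imwrite(f"pics/{n}0.png",s["img"][:,:,::-1])
    for t in("manifold_box","manifold_cover","cover_ledge","vial_a","roll","bottle_a","loose_tube"):
        print(t,[(d["bbox"],round(d["p"],2)) for d in cams.look_for(t,s)][:3])
E
```

```text
pics
{'time': 0.0, 'joint_positions': array([ 1.19891609e+00,  8.79644861e-02,  1.37226731e+00, -3.50439365e-05,
        1.68361299e+00, -1.03128534e-01]), 'qvel': array([-0.00212144, -0.00058626, -0.00019706,  0.00023554,  0.00073544,
       -0.00018032]), 'joint_torque': array([-1.53064870e-03, -3.40165186e+01, -3.02430439e+01,  7.16718799e-02,
        3.27499607e-02, -1.62267697e-04]), 'tool_pos': array([0.14584482, 0.52966322, 0.17719246]), 'ee_rot': array([-3.14139545e+00,  2.24375221e-03,  1.30204094e+00]), 'wrist_force': array([-0.37021096,  0.60128684, -0.01169019]), 'wrist_torque': array([-0.0206321 ,  0.0172042 ,  0.02754381]), 'width': 0.09394231496707826}
top [[457.9721513    0.         322.65465666]
 [  0.         457.9721513  232.37783543]
 [  0.           0.           1.        ]] [ 0.39155003 -0.03512689  1.09590368] [-3.04275585e+00  2.39574366e-03 -1.59843398e+00] 1
manifold_box [([266.3, 153.4, 123.3, 115.0], 0.79)]
manifold_cover [([273.4, 192.8, 103.6, 56.5], 0.73)]
cover_ledge [([273.8, 198.2, 104.3, 51.0], 0.86)]
vial_a [([227.5, 243.1, 9.0, 9.0], 0.56), ([219.1, 216.2, 9.2, 9.5], 0.41)]
roll [([210.4, 255.5, 25.4, 25.8], 0.74)]
bottle_a [([457.0, 228.0, 27.6, 20.2], 0.92), ([455.8, 254.6, 34.5, 14.1], 0.8)]
loose_tube [([149.1, 216.8, 39.7, 12.5], 0.6)]
side [[620.00407759   0.         324.39291943]
 [  0.         620.00407759 236.3422887 ]
 [  0.           0.           1.        ]] [-0.07372536  1.0426749   0.82922724] [-2.13175711 -0.01052752 -2.64262555] 2
manifold_box [([244.2, 193.1, 93.7, 90.9], 0.87)]
manifold_cover [([281.3, 207.8, 55.0, 51.6], 0.64)]
cover_ledge [([279.6, 203.2, 59.7, 54.4], 0.81)]
vial_a [([251.6, 288.8, 12.0, 20.2], 0.69), ([286.9, 290.4, 12.0, 26.3], 0.61)]
roll [([287.2, 306.3, 29.9, 27.1], 0.61)]
bottle_a []
loose_tube [([211.7, 327.1, 27.3, 31.8], 0.71)]
```

```bash
python3 - <<'E'
import cv2
a=cv2.imread("pics/top0.png");b=cv2.imread("pics/side0.png")
cv2.imwrite("pics/top0c.png",cv2.resize(a[130:310,240:480][:, :],None,fx=3.3,fy=3.3,interpolation=cv2.INTER_CUBIC))
cv2.imwrite("pics/side0c.png",cv2.resize(b[170:350,190:400],None,fx=3.3,fy=3.3,interpolation=cv2.INTER_CUBIC))
E
```

```text
(no output)
```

View pics/top0.png

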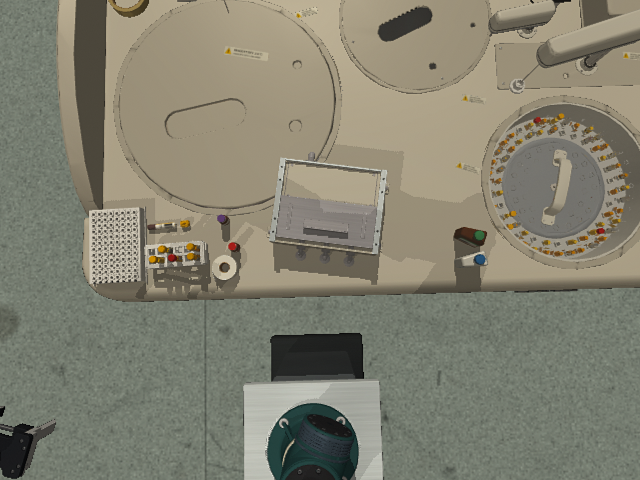

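View pics/side0.png

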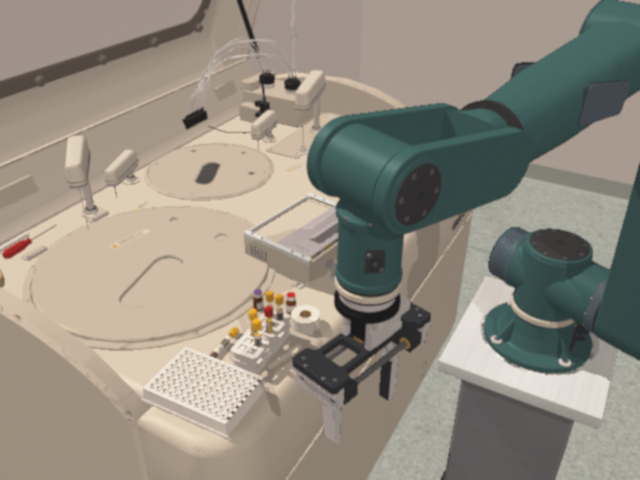

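View pics/top0c.png

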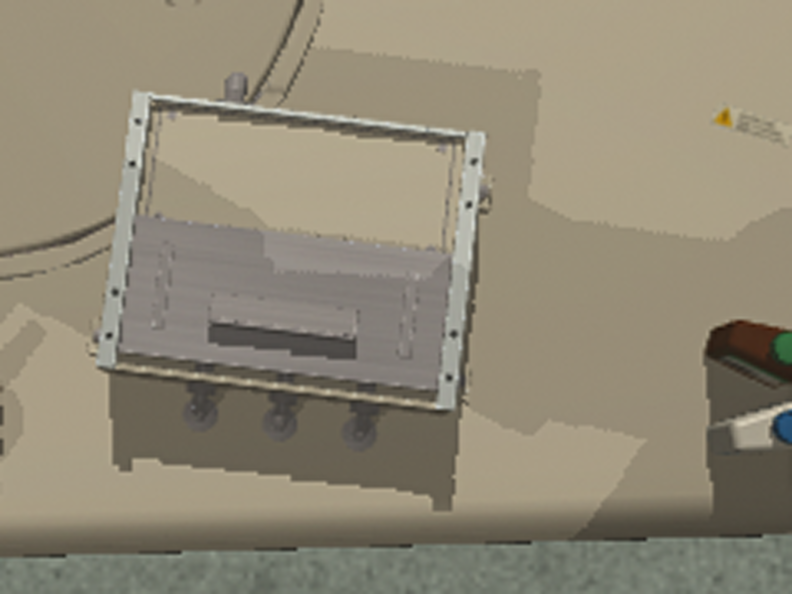

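View pics/side0c.png

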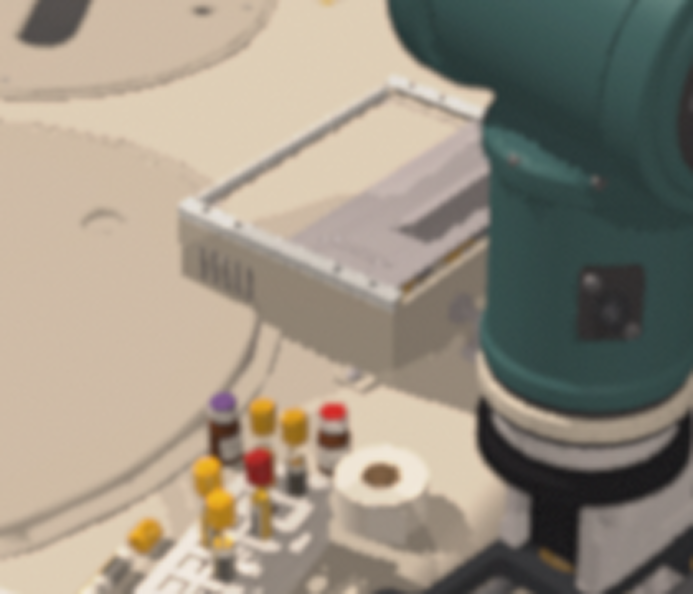

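```bash
cat > h.py <<'E'
import numpy as np
from scipy.spatial.transform import Rotation as Ro
def R(a): return Ro.from_euler('xyz',a).as_matrix()
def unproj(s,px,z):
    px=np.atleast_2d(px).astype(float)
    d=np.c_[px,np.ones(len(px))]@np.linalg.inv(s["mtx"]).T@R(s["attitude"]).T
    return s["origin"]+d*((z-s["origin"][2])/d[:,2])[:,None]
def proj(s,P):
    c=(np.atleast_2d(P)-s["origin"])@R(s["attitude"])
    u=c@s["mtx"].T
    return u[:,:2]/u[:,2:]
TOP=dict(mtx=np.array([[457.9721513,0,322.65465666],[0,457.9721513,232.37783543],[0,0,1]]),origin=np.array([0.39155003,-0.03512689,1.09590368]),attitude=[-3.04275585,2.39574366e-03,-1.59843398])
SIDE=dict(mtx=np.array([[620.00407759,0,324.39291943],[0,620.00407759,236.3422887],[0,0,1]]),origin=np.array([-0.07372536,1.0426749,0.82922724]),attitude=[-2.13175711,-0.01052752,-2.64262555])
E
python3 - <<'E'
from h import *
from scipy.optimize import least_squares
c=np.array([[133,92],[97,367],[455,408],[485,133]])/3.3+[240,130]
P=unproj(TOP,c,.073);print(P.round(4))
own=np.array([[97,123],[-97,123],[-97,-123],[97,-123]])/1000
def f(p):
    c,s=np.cos(p[2]),np.sin(p[2]);return (own@np.array([[c,s],[-s,c]])+p[:2]-P[:,:2]).ravel()
r=least_squares(f,[.5,0,0]);print(r.x,np.degrees(r.x[2]),(r.fun*1000).round(1))
x,y,a=r.x
np.save("box.npy",r.x)
def W(p): 
    M=R([0,0,a]);return np.array(p)@M.T+[x,y,0]
# ledge guess: crop front top edge
L=np.array([[209,322],[357,340],[211,295],[357,313],[208,340],[355,358]])/3.3+[240,130]
for z in(.0825,.0685):
  q=unproj(TOP,L,z);print(z,((q-[x,y,0])@R([0,0,a])).round(4).tolist())
for n in([457,228,27.6,20.2],[455.8,254.6,34.5,14.1],[227.5,243.1,9,9],[219.1,216.2,9.2,9.5],[210.4,255.5,25.4,25.8]):
  print(unproj(TOP,[n[0]+n[2]/2,n[1]+n[3]/2],.04)[0].round(3))
for h in(-64,-6,52): print(W([-.032,h/1000,.055]).round(4), W([-.077,h/1000,.055]).round(4))
E
```

```text
[[ 0.6665  0.0564  0.073 ]
 [ 0.4765  0.0844  0.073 ]
 [ 0.4419 -0.1575  0.073 ]
 [ 0.6307 -0.1856  0.073 ]]
[ 0.5538853  -0.05057607 -0.14533682] -8.327186395263443 [ 1.2  0.7 -0.7  0.8 -1.8 -0.8  1.3 -0.7]
0.0825 [[-0.0577, 0.05, 0.0825], [-0.0581, -0.0505, 0.0825], [-0.0393, 0.0509, 0.0825], [-0.04, -0.0485, 0.0825], [-0.0699, 0.0492, 0.0825], [-0.0704, -0.0506, 0.0825]]
0.0685 [[-0.0563, 0.0508, 0.0685], [-0.0567, -0.0511, 0.0685], [-0.0376, 0.0517, 0.0685], [-0.0383, -0.049, 0.0685], [-0.0686, 0.0499, 0.0685], [-0.0691, -0.0512, 0.0685]]
[ 0.473 -0.378  0.04 ]
[ 0.419 -0.379  0.04 ]
[0.467 0.175 0.04 ]
[0.529 0.194 0.04 ]
[0.419 0.196 0.04 ]
[ 0.513  -0.1093  0.055 ] [ 0.4684 -0.1027  0.055 ]
[ 0.5214 -0.0519  0.055 ] [ 0.4768 -0.0454  0.055 ]
[0.5298 0.0055 0.055 ] [0.4852 0.012  0.055 ]
```

Emit:
jog_arm --series '[{"rz": 7}, {"rz": 7}, {"rz": 7}, {"rz": 7}, {"rz": 7}, {"rz": 7}, {"rz": 7}, {"rz": 7}, {"rz": 7}, {"rz": 7}, {"rz": 7}, {"rz": 6}]' --claw 0

```text
invalid input
```

```bash
cat >> h.py <<'E'
def own2w(p):
    x,y,a=np.load("box.npy"); return np.array(p)@R([0,0,a]).T+[x,y,0]
def w2own(p):
    x,y,a=np.load("box.npy"); return (np.array(p)-[x,y,0])@R([0,0,a])
def delta(target_own):
    from bench import robot
    o=robot.get_obs();T=R(o["ee_rot"]);a=np.load("box.npy")[2]
    d=T.T@(own2w(target_own)-o["tool_pos"])
    rv=np.degrees(Ro.from_matrix(T.T@R([np.pi,0,a])).as_rotvec())
    print("t",round(o["time"],2),"own",(w2own(o["tool_pos"])*1000).round(1),"F_own",(o["wrist_force"]@R([0,0,a])).round(1),"w",round(o["width"],4))
    print("shift mm",(d*1000).round(1),"rot deg",rv.round(2),"j",o["joint_positions"].round(2))
E
python3 -c "
from h import *
delta([-.083,0,.178])"
```

```text
t 0.8 own [-487.6  515.7  178.4] F_own [-0.3  0.9  0.7] w 0.0941
shift mm [-4.62e+02  4.65e+02  4.00e-01] rot deg [-0.000e+00 -1.000e-02  8.293e+01] j [ 1.2   0.09  1.37 -0.    1.68 -0.1 ]
```

Emit:
jog_arm --series '[{"x": 0, "y": 0, "z": 0, "rx": 0, "ry": 0, "rz": 7}, {"x": 0, "y": 0, "z": 0, "rx": 0, "ry": 0, "rz": 7}]' --claw 0

```text
time: 0.97
tool_pos: [0.146, 0.5303, 0.1784]
ee_rot: [-3.142, -0.0, 1.05]
wrist_force: [0.1, -1.3, 0.2]
width: 0.0841
```

Emit:
jog_arm --series '[{"x": 0, "y": 0, "z": 0, "rx": 0, "ry": 0, "rz": 7}, {"x": 0, "y": 0, "z": 0, "rx": 0, "ry": 0, "rz": 7}, {"x": 0, "y": 0, "z": 0, "rx": 0, "ry": 0, "rz": 7}, {"x": 0, "y": 0, "z": 0, "rx": 0, "ry": 0, "rz": 7}, {"x": 0, "y": 0, "z": 0, "rx": 0, "ry": 0, "rz": 7}, {"x": 0, "y": 0, "z": 0, "rx": 0, "ry": 0, "rz": 7}, {"x": 0, "y": 0, "z": 0, "rx": 0, "ry": 0, "rz": 7}, {"x": 0, "y": 0, "z": 0, "rx": 0, "ry": 0, "rz": 7}, {"x": 0, "y": 0, "z": 0, "rx": 0, "ry": 0, "rz": 7}, {"x": 0, "y": 0, "z": 0, "rx": 0, "ry": 0, "rz": 6}]' --claw 0

```text
time: 1.8
tool_pos: [0.146, 0.5303, 0.1786]
ee_rot: [-3.141, 0.0, -0.186]
wrist_force: [0.4, -0.8, -0.0]
width: 0.0175
```

```bash
python3 -c "
from h import *
delta([-.083,0,.178])"
```

```text
t 1.8 own [-487.7  515.7  178.6] F_own [ 0.5 -0.7 -0. ] w 0.0175
shift mm [4.254e+02 4.988e+02 4.000e-01] rot deg [-0.03  0.   -2.34] j [1.2  0.09 1.37 0.   1.68 1.39]
```

Emit:
jog_arm --series '[{"x": 0.025, "y": 0.031, "z": 0, "rx": 0, "ry": 0, "rz": -2.3}, {"x": 0.026, "y": 0.031, "z": 0, "rx": 0, "ry": 0, "rz": 0}, {"x": 0.026, "y": 0.031, "z": 0, "rx": 0, "ry": 0, "rz": 0}, {"x": 0.026, "y": 0.031, "z": 0, "rx": 0, "ry": 0, "rz": 0}, {"x": 0.026, "y": 0.031, "z": 0, "rx": 0, "ry": 0, "rz": 0}, {"x": 0.026, "y": 0.031, "z": 0, "rx": 0, "ry": 0, "rz": 0}, {"x": 0.026, "y": 0.031, "z": 0, "rx": 0, "ry": 0, "rz": 0}, {"x": 0.026, "y": 0.031, "z": 0, "rx": 0, "ry": 0, "rz": 0}, {"x": 0.026, "y": 0.031, "z": 0, "rx": 0, "ry": 0, "rz": 0}, {"x": 0.026, "y": 0.031, "z": 0, "rx": 0, "ry": 0, "rz": 0}, {"x": 0.026, "y": 0.031, "z": 0, "rx": 0, "ry": 0, "rz": 0}, {"x": 0.026, "y": 0.031, "z": 0, "rx": 0, "ry": 0, "rz": 0}]' --claw 0

```text
time: 2.8
tool_pos: [0.4023, 0.1086, 0.1776]
ee_rot: [-3.137, -0.005, -0.132]
wrist_force: [0.4, 0.8, 0.3]
width: 0.0001
```

```bash
python3 -c "
from h import *
delta([-.083,0,.120])"
```

```text
t 2.8 own [-173.   135.6  177.6] F_own [0.3 0.9 0.3] w 0.0001
shift mm [ 87.9 137.   57.5] rot deg [-0.24 -0.29  0.77] j [ 0.12 -0.22  1.66  0.    1.69  0.26]
```

Emit:
jog_arm --series '[{"x": 0.018, "y": 0.028, "z": 0.005, "rx": 0, "ry": 0, "rz": 0.7}, {"x": 0.018, "y": 0.028, "z": 0.005, "rx": 0, "ry": 0, "rz": 0}, {"x": 0.018, "y": 0.028, "z": 0.012, "rx": 0, "ry": 0, "rz": 0}, {"x": 0.018, "y": 0.028, "z": 0.015, "rx": 0, "ry": 0, "rz": 0}, {"x": 0.016, "y": 0.024, "z": 0.018, "rx": 0, "ry": 0, "rz": 0}, {"x": 0, "y": 0, "z": 0, "rx": 0, "ry": 0, "rz": 0}]' --claw 0

```text
time: 3.3
tool_pos: [0.477, -0.0536, 0.1237]
ee_rot: [-3.139, -0.015, -0.155]
wrist_force: [-0.5, -0.5, 0.1]
width: 0.0006
```

```bash
python3 - <<'E'
from h import *
delta([-.085,0,.074])
from bench import cams
import cv2
s=cams.snapshot("side");b=s["img"][:,:,::-1]
cv2.imwrite("pics/side1.png",cv2.resize(b[150:350,190:430],None,fx=3.3,fy=3.0,interpolation=cv2.INTER_CUBIC))
E
```

```text
t 3.3 own [-75.7 -14.1 123.7] F_own [-0.4 -0.6  0.1] w 0.0006
shift mm [-10.2 -13.9  49.5] rot deg [-0.17 -0.88 -0.55] j [-0.23 -0.07  1.63  0.    1.56 -0.08]
```

View pics/side1.png

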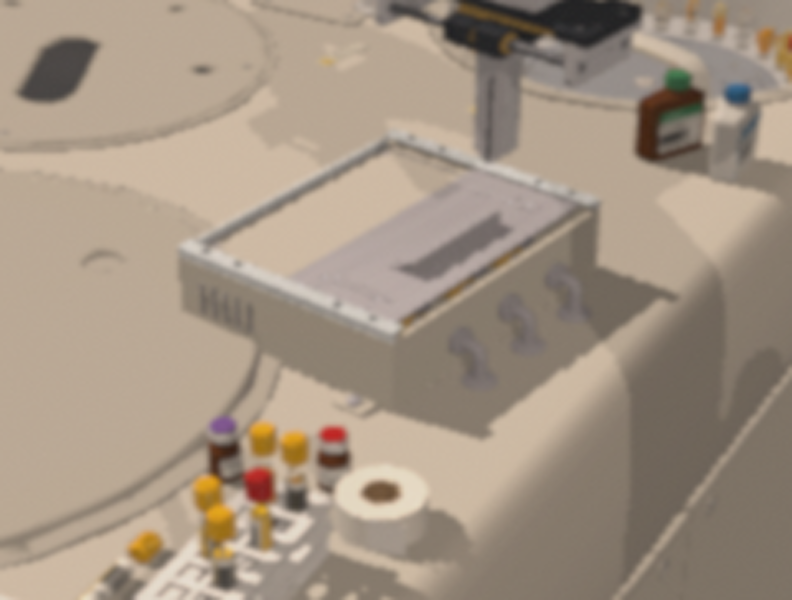

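The picture shows the closed fingers above the cover (tip at about crop 495,160). The ledge is at 400–510, 215–275, and the bystanders are untouched. Next I lower in front of the ledge.

Emit:
jog_arm --series '[{"x": -0.01, "y": -0.014, "z": 0, "rx": 0, "ry": -0.8, "rz": -0.5}, {"x": 0, "y": 0, "z": 0, "rx": 0, "ry": 0, "rz": 0}, {"x": 0, "y": 0, "z": 0.015, "rx": 0, "ry": 0, "rz": 0}, {"x": 0, "y": 0, "z": 0.015, "rx": 0, "ry": 0, "rz": 0}, {"x": 0, "y": 0, "z": 0.008, "rx": 0, "ry": 0, "rz": 0}, {"x": 0, "y": 0, "z": 0, "rx": 0, "ry": 0, "rz": 0}]' --claw 0

```text
time: 3.85
tool_pos: [0.4697, -0.0278, 0.0922]
ee_rot: [-3.135, -0.01, -0.135]
wrist_force: [-0.3, -0.3, -0.2]
width: 0.0003
```

```bash
python3 -c "
from h import *
delta([-.085,0,.074])"
```

```text
t 3.85 own [-86.6  10.3  92.2] F_own [-0.2 -0.3 -0.2] w 0.0003
shift mm [ 1.3 10.4 18.1] rot deg [-0.4  -0.59  0.57] j [-0.19 -0.07  1.7   0.01  1.5  -0.05]
```

Emit:
jog_arm --series '[{"x": 0, "y": 0.006, "z": 0.005, "rx": -0.3, "ry": -0.5, "rz": 0.4}, {"x": 0, "y": 0, "z": 0, "rx": 0, "ry": 0, "rz": 0}, {"x": 0, "y": 0, "z": 0.005, "rx": 0, "ry": 0, "rz": 0}, {"x": 0, "y": 0, "z": 0, "rx": 0, "ry": 0, "rz": 0}]' --claw 0

```text
time: 4.18
tool_pos: [0.4699, -0.032, 0.0845]
ee_rot: [-3.141, -0.006, -0.138]
wrist_force: [-0.3, 0.9, -0.7]
width: 0.0005
```

```bash
python3 -c "
from h import *
delta([-.085,0,.074])"
```

```text
t 4.18 own [-85.8   6.2  84.5] F_own [-0.4  0.8 -0.7] w 0.0005
shift mm [ 0.7  6.3 10.5] rot deg [-0.06 -0.32  0.4 ] j [-0.19 -0.06  1.7   0.    1.49 -0.05]
```

Emit:
jog_arm --series '[{"x": 0, "y": 0.005, "z": 0.006, "rx": 0, "ry": -0.3, "rz": 0.4}, {"x": 0, "y": 0, "z": 0.004, "rx": 0, "ry": 0, "rz": 0}, {"x": 0, "y": 0, "z": 0, "rx": 0, "ry": 0, "rz": 0}, {"x": 0, "y": 0, "z": 0, "rx": 0, "ry": 0, "rz": 0}]' --claw 0

```text
time: 4.52
tool_pos: [0.4699, -0.038, 0.0743]
ee_rot: [-3.141, -0.001, -0.147]
wrist_force: [-0.1, 0.9, -0.8]
width: 0.0006
```

```bash
python3 -c "
from h import *
delta([0,0,.074])"
```

```text
t 4.52 own [-84.9   0.3  74.3] F_own [-0.2  0.9 -0.8] w 0.0006
shift mm [84.9  0.2  0.5] rot deg [-0.05 -0.08 -0.09] j [-0.2  -0.04  1.71  0.    1.47 -0.06]
```

Emit:
jog_arm --series '[{"x": 0.008, "y": 0, "z": 0, "rx": 0, "ry": 0, "rz": 0}, {"x": 0.008, "y": 0, "z": 0, "rx": 0, "ry": 0, "rz": 0}, {"x": 0.008, "y": 0, "z": 0, "rx": 0, "ry": 0, "rz": 0}, {"x": 0.008, "y": 0, "z": 0, "rx": 0, "ry": 0, "rz": 0}, {"x": 0.008, "y": 0, "z": 0, "rx": 0, "ry": 0, "rz": 0}, {"x": 0.008, "y": 0, "z": 0, "rx": 0, "ry": 0, "rz": 0}]' --claw 0

```text
time: 5.02
tool_pos: [0.522, -0.046, 0.0747]
ee_rot: [-3.141, -0.003, -0.148]
wrist_force: [-0.3, 0.4, 0.2]
width: 0.0003
```

```bash
python3 -c "
from h import *
delta([0.01,0,.074])"
```

```text
t 5.02 own [-32.2  -0.1  74.7] F_own [-0.3  0.4  0.2] w 0.0003
shift mm [42.2 -0.2  0.8] rot deg [-0.06 -0.15 -0.13] j [-0.2   0.07  1.6   0.    1.47 -0.05]
```

```bash
python3 - <<'E'
from h import *
from bench import cams
import cv2
s=cams.snapshot("side");b=s["img"][:,:,::-1]
cv2.imwrite("pics/side2.png",cv2.resize(b[150:350,190:430],None,fx=3.3,fy=3.0,interpolation=cv2.INTER_CUBIC))
delta([0.01,0,.074])
E
```

```text
t 5.07 own [-30.7  -0.2  74.7] F_own [1.6 0.7 0. ] w 0.0003
shift mm [40.7 -0.3  0.9] rot deg [-0.06 -0.25 -0.14] j [-0.2   0.07  1.59  0.    1.47 -0.05]
```

View pics/side2.png

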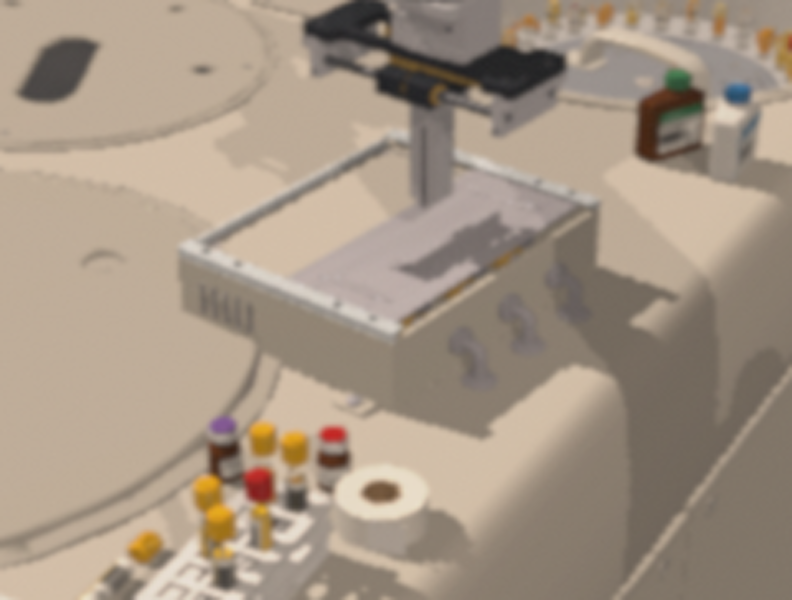

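```bash
python3 - <<'E'
from h import *
f=lambda P:((proj(SIDE,own2w(P))-[190,150])*[3.3,3.0]).round(0)
print("tcp",f([-.0307,0,.0747]), "ledge front", f([[-.058,.05,.0825],[-.058,.05,.0685],[-.058,-.05,.0825],[-.058,-.05,.0685]]))
print("box corners",f([[.097,.123,.073],[-.097,.123,.073],[-.097,-.123,.073],[.097,-.123,.073]]))
print(f([[.097,.123,.0],[-.097,.123,.0],[-.097,-.123,.0]]))
from bench import cams
import cv2
s=cams.snapshot("top");b=s["img"][:,:,::-1]
cv2.imwrite("pics/top2.png",cv2.resize(b[130:310,240:480],None,fx=3.3,fy=3.3,interpolation=cv2.INTER_CUBIC))
g=lambda P:((proj(TOP,own2w(P))-[240,130])*3.3).round(0)
print("tcp",g([-.0307,0,.0747]))
E
```

```text
tcp [[428. 231.]] ledge front [[415. 261.]
 [415. 277.]
 [500. 208.]
 [500. 223.]]
box corners [[176. 245.]
 [394. 333.]
 [601. 197.]
 [393. 127.]]
[[182. 324.]
 [394. 414.]
 [596. 273.]]
tcp [[287. 293.]]
```

View pics/top2.png

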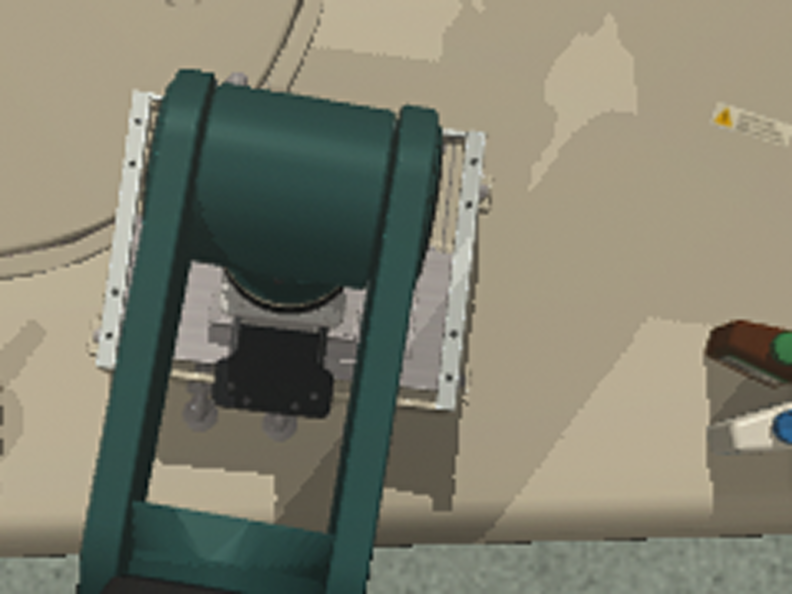

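```bash
python3 - <<'E'
from h import *
from bench import cams
import cv2
s=cams.snapshot("side");b=s["img"][:,:,::-1]
c=cv2.resize(b[180:270,270:385],None,fx=6.5,fy=6.5,interpolation=cv2.INTER_CUBIC)
cv2.imwrite("pics/side3.png",c)
f=lambda P:((proj(s,own2w(P))-[270,180])*6.5).round(0).tolist()
print("tcp",f([[-.0307-.0125,.008,.0747],[-.0307+.0125,.008,.0747],[-.0307-.0125,-.008,.0747]]), "ledge front", f([[-.058,.05,.0825],[-.058,.05,.0685],[-.058,-.05,.0825],[-.058,-.05,.0685]]))
delta([0.01,0,.074])
for t in("cover_ledge","manifold_cover"): print([(d["bbox"],d["p"]) for d in cams.look_for(t,s)])
E
```

```text
tcp [[336.0, 326.0], [281.0, 304.0], [363.0, 308.0]] ledge front [[298.0, 370.0], [297.0, 404.0], [465.0, 255.0], [464.0, 288.0]]
t 5.17 own [-32.8  -0.1  74.5] F_own [-0.8  0.3 -0. ] w 0.0004
shift mm [42.8 -0.2  0.5] rot deg [-0.06 -0.11 -0.13] j [-0.2   0.07  1.6   0.    1.47 -0.05]
[([275.8, 205.6, 89.0, 53.0], 0.7)]
[([278.7, 206.1, 85.9, 52.3], 0.79)]
```

View pics/side3.png

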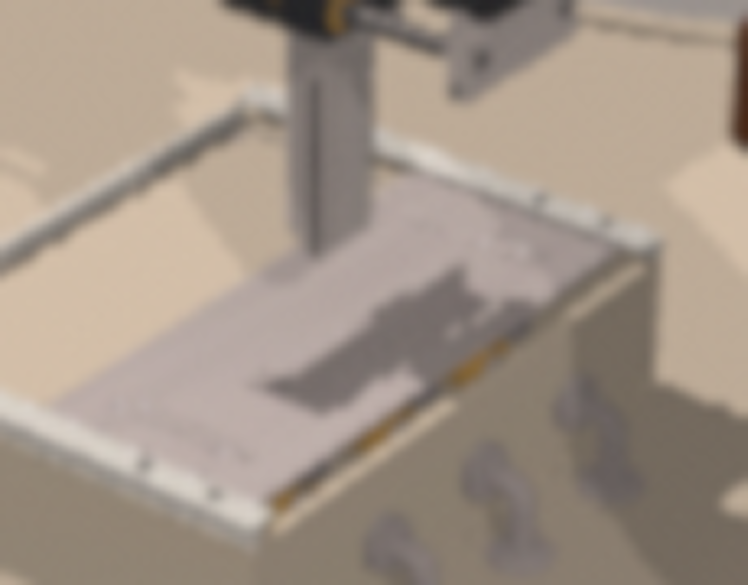

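```bash
python3 - <<'E'
from h import *
M=R([-3.14139,0.00224,1.302]);p=np.array([.1458,.5297,.1772])
for d in(-.0595,-.047,0,.047,.0595): print(d,proj(SIDE,p+M@[d,0,0]).round(1),proj(SIDE,p+M@[d,.008,0]).round(1),proj(TOP,p+M@[d,0,0]).round(1))
# side1 : own -75.7,-14.1,123.7
f=lambda P:((proj(SIDE,own2w(P))-[190,150])*[3.3,3.0]).round(0)
print(f([[-.0757-.0125,-.0061,.1237],[-.0757+.0125,-.0061,.1237]]))
E
```

```text
-0.0595 [[387.7 406.6]] [[383.2 403.5]] [[ 65.9 420.5]]
-0.047 [[381.9 411.6]] [[377.4 408.5]] [[ 59.8 418.9]]
0 [[359.2 431.3]] [[354.6 427.9]] [[ 36.7 412.9]]
0.047 [[334.8 452.4]] [[330.2 448.7]] [[ 13.6 406.9]]
0.0595 [[328.  458.2]] [[323.4 454.5]] [[  7.5 405.3]]
[[500. 197.]
 [471. 186.]]
```

```bash
python3 - <<'E'
from h import *
import cv2
b=cv2.imread("pics/side0.png")
c=cv2.resize(b[360:470,280:440],None,fx=5,fy=5,interpolation=cv2.INTER_CUBIC)
M=R([-3.14139,0.00224,1.302]);p=np.array([.1458,.5297,.1772])
for d in(-.0595,-.047,.047,.0595):
  for e in(-.008,.008):
    for h,col in((0,(0,0,255)),(-.02,(0,255,0)),(-.078,(255,0,0))):
      q=(proj(SIDE,p+M@[d,e,h])[0]-[280,360])*5
      cv2.circle(c,tuple(int(v) for v in q),3,col,-1)
cv2.imwrite("pics/side0z.png",c)
E
```

```text
(no output)
```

View pics/side0z.png

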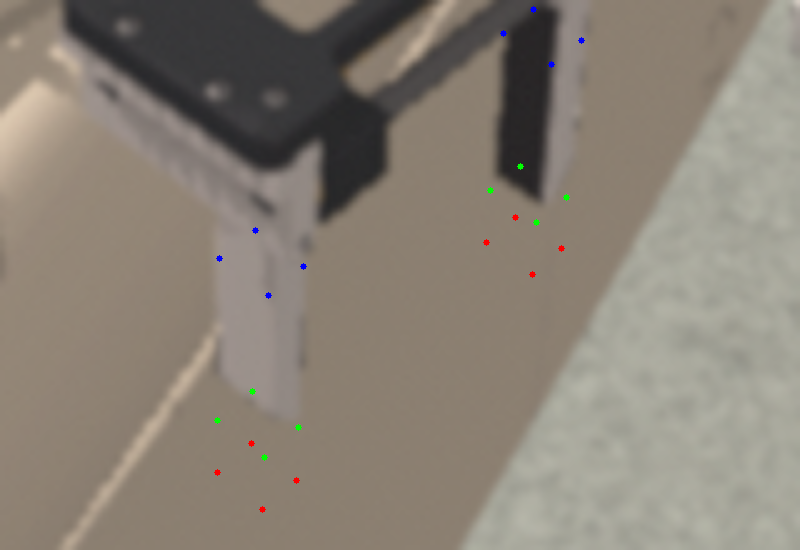

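Emit:
jog_arm --series '[{"x": 0.02, "y": 0, "z": 0, "rx": 0, "ry": 0, "rz": 0}, {"x": 0, "y": 0, "z": 0, "rx": 0, "ry": 0, "rz": 0}, {"x": 0, "y": 0, "z": 0, "rx": 0, "ry": 0, "rz": 0}, {"x": 0, "y": 0, "z": 0.003, "rx": 0, "ry": 0, "rz": 0}, {"x": 0, "y": 0, "z": 0, "rx": 0, "ry": 0, "rz": 0}]' --claw 0

```text
time: 5.68
tool_pos: [0.5376, -0.048, 0.071]
ee_rot: [-3.141, 0.002, -0.147]
wrist_force: [0.2, 0.4, -0.4]
width: 0.0004
```

```bash
python3 - <<'E'
from h import *
import cv2
from bench import cams
delta([-.01,0,.07])
s=cams.snapshot("side");b=s["img"][:,:,::-1]
cv2.imwrite("pics/side4.png",cv2.resize(b[150:270,260:385],None,fx=5,fy=5,interpolation=cv2.INTER_CUBIC))
b=cv2.imread("pics/top0.png")
cv2.imwrite("pics/top0z.png",cv2.resize(b[380:480,0:130],None,fx=5,fy=5,interpolation=cv2.INTER_CUBIC))
E
```

```text
t 5.68 own [-16.5   0.2  71. ] F_own [ 0.2  0.4 -0.4] w 0.0004
shift mm [6.5 0.2 1. ] rot deg [-0.06  0.1  -0.1 ] j [-0.19  0.11  1.56  0.    1.47 -0.05]
```

View pics/side4.png

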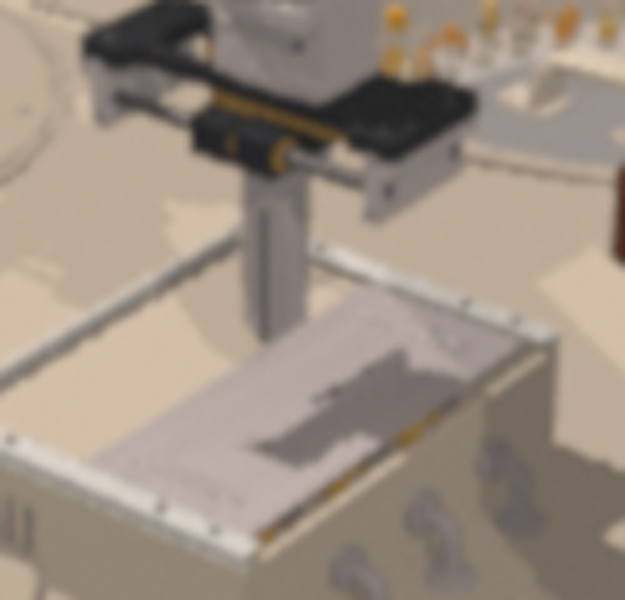

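View pics/top0z.png

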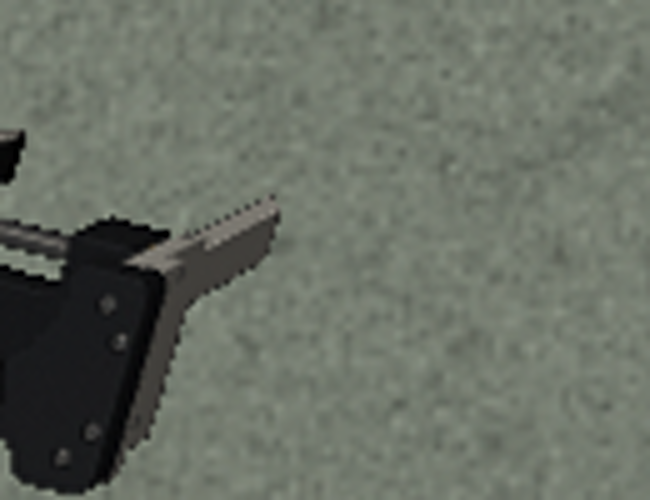

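```bash
python3 - <<'E'
from h import *
M=R([-3.14139,0.00224,1.302]);p=np.array([.1458,.5297,.1772])
for h in(0,.02,.03,.04):
  print(h,[ (d,e,proj(TOP,p+M@[d,e,-h])[0].round(1).tolist()) for d in(-.047,-.0595) for e in(-.008,.008)])
  print(h,[ (d,e,proj(SIDE,p+M@[d,e,-h])[0].round(1).tolist()) for d in(-.047,-.0595) for e in(-.008,.008)])
# now: own -16.5,0,71
f=lambda P:((proj(SIDE,own2w(P))-[260,150])*5).round(0).tolist()
for h in(0,.01,.02,.03): print(h,f([[-.0165-.0125,.008,.071+h],[-.0165,.008,.071+h],[-.0165+.0125,.008,.071+h],[-.0165-.0125,-.008,.071+h]]))
E
```

```text
0 [(-0.047, -0.008, [58.6, 423.1]), (-0.047, 0.008, [61.0, 414.8]), (-0.0595, -0.008, [64.7, 424.7]), (-0.0595, 0.008, [67.1, 416.4])]
0 [(-0.047, -0.008, [386.5, 414.8]), (-0.047, 0.008, [377.4, 408.5]), (-0.0595, -0.008, [392.2, 409.7]), (-0.0595, 0.008, [383.2, 403.5])]
0.02 [(-0.047, -0.008, [52.5, 426.4]), (-0.047, 0.008, [54.9, 417.9]), (-0.0595, -0.008, [58.8, 428.1]), (-0.0595, 0.008, [61.2, 419.6])]
0.02 [(-0.047, -0.008, [387.4, 404.5]), (-0.047, 0.008, [378.2, 398.2]), (-0.0595, -0.008, [393.2, 399.4]), (-0.0595, 0.008, [384.0, 393.2])]
0.03 [(-0.047, -0.008, [49.3, 428.1]), (-0.047, 0.008, [51.8, 419.5]), (-0.0595, -0.008, [55.7, 429.8]), (-0.0595, 0.008, [58.2, 421.2])]
0.03 [(-0.047, -0.008, [387.9, 399.2]), (-0.047, 0.008, [378.6, 392.9]), (-0.0595, -0.008, [393.7, 394.2]), (-0.0595, 0.008, [384.5, 388.0])]
0.04 [(-0.047, -0.008, [46.1, 429.9]), (-0.047, 0.008, [48.6, 421.2]), (-0.0595, -0.008, [52.5, 431.6]), (-0.0595, 0.008, [55.1, 422.9])]
0.04 [(-0.047, -0.008, [388.3, 393.9]), (-0.047, 0.008, [379.0, 387.6]), (-0.0595, -0.008, [394.2, 388.9]), (-0.0595, 0.008, [384.9, 382.7])]
0 [[284.0, 398.0], [263.0, 389.0], [242.0, 381.0], [305.0, 384.0]]
0.01 [[285.0, 379.0], [263.0, 371.0], [242.0, 363.0], [305.0, 366.0]]
0.02 [[285.0, 361.0], [263.0, 353.0], [242.0, 344.0], [305.0, 347.0]]
0.03 [[285.0, 342.0], [263.0, 334.0], [242.0, 326.0], [306.0, 329.0]]
```

The pictures show the fingertips about 28 mm higher than the reported TCP. In side4 the tip is at (265,340), while the prediction was (263,389). That also explains why the fingers passed over the ledge without moving it. I'll check this by touching down on the flat of the cover.

Emit:
jog_arm --series '[{"x": 0.004, "y": 0, "z": 0.004, "rx": 0, "ry": 0, "rz": 0}, {"x": 0, "y": 0, "z": 0.004, "rx": 0, "ry": 0, "rz": 0}, {"x": 0, "y": 0, "z": 0.004, "rx": 0, "ry": 0, "rz": 0}, {"x": 0, "y": 0, "z": 0, "rx": 0, "ry": 0, "rz": 0}]' --claw 0

```text
time: 6.07
tool_pos: [0.5411, -0.0484, 0.0587]
ee_rot: [-3.141, 0.001, -0.147]
wrist_force: [-0.5, -0.5, 0.2]
width: 0.0001
```

Emit:
jog_arm --series '[{"x": 0, "y": 0, "z": 0.003, "rx": 0, "ry": 0, "rz": 0}, {"x": 0, "y": 0, "z": 0, "rx": 0, "ry": 0, "rz": 0}]' --claw 0

```text
time: 6.23
tool_pos: [0.5407, -0.0484, 0.0548]
ee_rot: [-3.141, 0.002, -0.147]
wrist_force: [-0.1, 0.1, 0.3]
width: 0.0004
```

Emit:
jog_arm --series '[{"x": 0, "y": 0, "z": 0.003, "rx": 0, "ry": 0, "rz": 0}, {"x": 0, "y": 0, "z": 0, "rx": 0, "ry": 0, "rz": 0}]' --claw 0

```text
time: 6.4
tool_pos: [0.5406, -0.0483, 0.0513]
ee_rot: [-3.141, 0.002, -0.147]
wrist_force: [-0.5, -0.1, 0.5]
width: 0.0001
```

```bash
python3 - <<'E'
from h import *
delta([-.01,0,.07])
E
```

```text
t 6.4 own [-13.5   0.3  51.3] F_own [-0.4 -0.2  0.5] w 0.0001
shift mm [  3.5   0.3 -18.7] rot deg [-0.06  0.11 -0.1 ] j [-0.19  0.13  1.58  0.    1.43 -0.05]
```

Reported z is already 17 mm below the top face of the cover with no contact, so the offset is confirmed. I continue in small steps.

Emit:
jog_arm --series '[{"x": 0, "y": 0, "z": 0.003, "rx": 0, "ry": 0, "rz": 0}, {"x": 0, "y": 0, "z": 0, "rx": 0, "ry": 0, "rz": 0}]' --claw 0

```text
time: 6.57
tool_pos: [0.5406, -0.0483, 0.0481]
ee_rot: [-3.141, 0.002, -0.147]
wrist_force: [-1.0, 0.4, -0.3]
width: 0.0003
```

Emit:
jog_arm --series '[{"x": 0, "y": 0, "z": 0.003, "rx": 0, "ry": 0, "rz": 0}, {"x": 0, "y": 0, "z": 0, "rx": 0, "ry": 0, "rz": 0}]' --claw 0

```text
time: 6.73
tool_pos: [0.5407, -0.0483, 0.0449]
ee_rot: [-3.141, 0.002, -0.147]
wrist_force: [0.0, -0.7, -0.7]
width: 0.0004
```

Emit:
jog_arm --series '[{"x": 0, "y": 0, "z": 0.002, "rx": 0, "ry": 0, "rz": 0}, {"x": 0, "y": 0, "z": 0, "rx": 0, "ry": 0, "rz": 0}]' --claw 0

```text
time: 6.9
tool_pos: [0.5407, -0.0484, 0.0426]
ee_rot: [-3.141, 0.002, -0.147]
wrist_force: [0.1, -0.9, -0.6]
width: 0.0005
```

Emit:
jog_arm --series '[{"x": 0, "y": 0, "z": 0.002, "rx": 0, "ry": 0, "rz": 0}, {"x": 0, "y": 0, "z": 0, "rx": 0, "ry": 0, "rz": 0}]' --claw 0

```text
time: 7.07
tool_pos: [0.5417, -0.0485, 0.0421]
ee_rot: [-3.141, -0.001, -0.147]
wrist_force: [0.4, 0.5, 0.3]
width: 0.0003
```

Emit:
jog_arm --series '[{"x": 0, "y": 0, "z": 0.002, "rx": 0, "ry": 0, "rz": 0}, {"x": 0, "y": 0, "z": 0, "rx": 0, "ry": 0, "rz": 0}]' --claw 0

```text
time: 7.23
tool_pos: [0.5428, -0.0487, 0.0422]
ee_rot: [-3.141, -0.004, -0.147]
wrist_force: [-1.0, -0.0, -0.2]
width: 0.0007
```

```bash
python3 - <<'E'
from h import *
import cv2
from bench import cams
delta([-.01,0,.07])
s=cams.snapshot("side");b=s["img"][:,:,::-1]
cv2.imwrite("pics/side5.png",cv2.resize(b[150:270,260:385],None,fx=5,fy=5,interpolation=cv2.INTER_CUBIC))
E
```

```text
t 7.23 own [-11.3   0.3  42.2] F_own [-1.  -0.2 -0.2] w 0.0007
shift mm [  1.4   0.2 -27.8] rot deg [-0.04 -0.22 -0.09] j [-0.19  0.14  1.59  0.    1.41 -0.05]
```

View pics/side5.png

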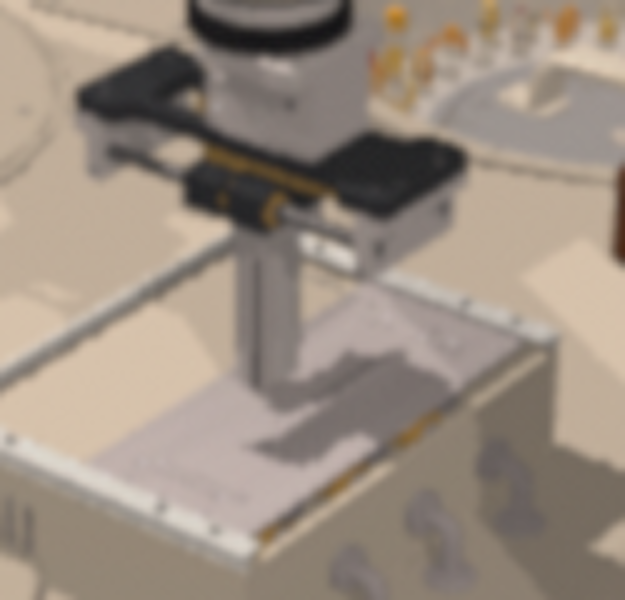

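Contact was at reported z = 0.042, so the tip is 26 mm above the reported TCP. The wrist force reads about 0 during contact, so it isn't usable; I'll rely on stalls and pictures. Next I go back over the ledge and descend in front of it.

```bash
cat >> h.py <<'E'
DZ=.0263
def tip(target_own):
    delta(np.array(target_own)-[0,0,DZ])
    from bench import robot
    print("tau",robot.get_obs()["joint_torque"].round(2))
E
python3 -c "
from h import *
tip([-.085,0,.100])"
```

```text
t 7.28 own [-11.1   0.3  42.1] F_own [-0.4 -0.3  0.2] w 0.0006
shift mm [-73.7   0.3 -31.9] rot deg [-0.05 -0.24 -0.1 ] j [-0.19  0.14  1.59  0.    1.41 -0.05]
tau [ -0.   -34.08 -28.06   0.07   0.07  -0.  ]
```

Emit:
jog_arm --series '[{"x": 0, "y": 0, "z": -0.015, "rx": 0, "ry": 0, "rz": 0}, {"x": 0, "y": 0, "z": -0.015, "rx": 0, "ry": -0.2, "rz": 0}, {"x": 0, "y": 0, "z": 0, "rx": 0, "ry": 0, "rz": 0}, {"x": -0.02, "y": 0, "z": 0, "rx": 0, "ry": 0, "rz": 0}, {"x": -0.02, "y": 0, "z": 0, "rx": 0, "ry": 0, "rz": 0}, {"x": -0.02, "y": 0, "z": 0, "rx": 0, "ry": 0, "rz": 0}, {"x": 0, "y": 0, "z": 0, "rx": 0, "ry": 0, "rz": 0}, {"x": 0, "y": 0, "z": 0, "rx": 0, "ry": 0, "rz": 0}]' --claw 0

```text
time: 7.95
tool_pos: [0.4796, -0.0394, 0.0666]
ee_rot: [-3.141, 0.006, -0.147]
wrist_force: [-0.0, 0.2, -0.9]
width: 0.0005
```

```bash
python3 -c "
from h import *
tip([-.085,0,.072])"
```

```text
t 7.95 own [-75.1   0.3  66.6] F_own [-0.1  0.2 -0.9] w 0.0005
shift mm [-9.8  0.4 20.9] rot deg [-0.06  0.32 -0.11] j [-0.2  -0.01  1.7   0.    1.46 -0.05]
tau [  0.08 -28.63 -28.39   0.08   0.15  -0.  ]
```

Emit:
jog_arm --series '[{"x": -0.008, "y": 0, "z": 0, "rx": 0, "ry": 0.3, "rz": 0}, {"x": 0, "y": 0, "z": 0, "rx": 0, "ry": 0, "rz": 0}, {"x": 0, "y": 0, "z": 0.008, "rx": 0, "ry": 0, "rz": 0}, {"x": 0, "y": 0, "z": 0.006, "rx": 0, "ry": 0, "rz": 0}, {"x": 0, "y": 0, "z": 0.004, "rx": 0, "ry": 0, "rz": 0}, {"x": 0, "y": 0, "z": 0, "rx": 0, "ry": 0, "rz": 0}, {"x": 0, "y": 0, "z": 0, "rx": 0, "ry": 0, "rz": 0}]' --claw 0

```text
time: 8.53
tool_pos: [0.4728, -0.0385, 0.0444]
ee_rot: [-3.14, 0.001, -0.147]
wrist_force: [-0.2, 0.5, 0.6]
width: 0.0002
```

```bash
python3 -c "
from h import *
tip([-.085,0,.072])"
```

```text
t 8.53 own [-82.    0.2  44.4] F_own [-0.3  0.4  0.6] w 0.0002
shift mm [-3.   0.2 -1.3] rot deg [-0.07  0.07 -0.12] j [-0.2  -0.01  1.74  0.    1.41 -0.05]
tau [  0.   -27.72 -28.15   0.08   0.03  -0.  ]
```

Emit:
jog_arm --series '[{"x": 0.008, "y": 0, "z": -0.001, "rx": 0, "ry": 0, "rz": 0}, {"x": 0.008, "y": 0, "z": 0, "rx": 0, "ry": 0, "rz": 0}, {"x": 0.008, "y": 0, "z": 0, "rx": 0, "ry": 0, "rz": 0}, {"x": 0.008, "y": 0, "z": 0, "rx": 0, "ry": 0, "rz": 0}, {"x": 0, "y": 0, "z": 0, "rx": 0, "ry": 0, "rz": 0}]' --claw 0

```text
time: 8.95
tool_pos: [0.5055, -0.0434, 0.0449]
ee_rot: [-3.14, 0.007, -0.148]
wrist_force: [0.4, -0.1, 0.2]
width: 0.0005
```

```bash
python3 - <<'E'
from h import *
import cv2
from bench import cams
tip([.0,0,.072])
s=cams.snapshot("side");b=s["img"][:,:,::-1]
cv2.imwrite("pics/side6.png",cv2.resize(b[150:270,260:385],None,fx=5,fy=5,interpolation=cv2.INTER_CUBIC))
E
```

```text
t 8.95 own [-48.9   0.1  44.9] F_own [ 0.4 -0.   0.2] w 0.0005
shift mm [48.9 -0.  -1.2] rot deg [-0.07  0.43 -0.13] j [-0.2   0.07  1.66  0.    1.42 -0.05]
tau [-0.000e+00 -3.140e+01 -2.868e+01  7.000e-02  2.000e-02  1.000e-02]
```

View pics/side6.png

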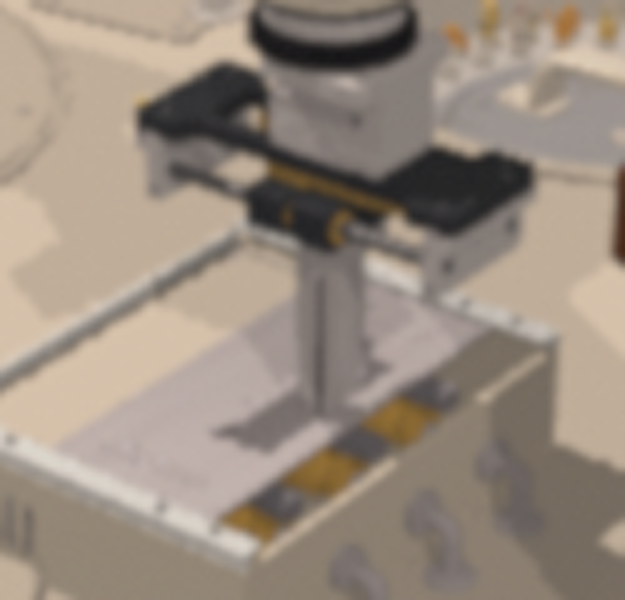

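The cover is moving: its front edge has gone back and the well is showing. I keep pushing.

Emit:
jog_arm --series '[{"x": 0.008, "y": 0, "z": 0, "rx": 0, "ry": 0.3, "rz": 0}, {"x": 0.008, "y": 0, "z": 0, "rx": 0, "ry": 0, "rz": 0}, {"x": 0.008, "y": 0, "z": 0, "rx": 0, "ry": 0, "rz": 0}, {"x": 0.008, "y": 0, "z": 0, "rx": 0, "ry": 0, "rz": 0}, {"x": 0.006, "y": 0, "z": 0, "rx": 0, "ry": 0, "rz": 0}, {"x": 0.004, "y": 0, "z": 0, "rx": 0, "ry": 0, "rz": 0}, {"x": 0.004, "y": 0, "z": 0, "rx": 0, "ry": 0, "rz": 0}]' --claw 0

```text
time: 9.58
tool_pos: [0.5535, -0.0507, 0.0448]
ee_rot: [-3.141, 0.006, -0.148]
wrist_force: [-4.1, -0.2, 2.4]
width: 0.0004
```

```bash
python3 - <<'E'
from h import *
tip([.01,0,.072])
E
```

```text
t 9.58 own [-0.3 -0.2 44.8] F_own [-4.  -0.8  2.4] w 0.0004
shift mm [10.3 -0.2 -1. ] rot deg [-0.03  0.32 -0.13] j [-0.19  0.17  1.55  0.    1.43 -0.05]
tau [ 2.000e-02 -3.520e+01 -2.898e+01  2.100e-01 -1.100e+00 -1.000e-02]
```

Emit:
jog_arm --series '[{"x": 0.004, "y": 0, "z": 0, "rx": 0, "ry": 0, "rz": 0}, {"x": 0.004, "y": 0, "z": 0, "rx": 0, "ry": 0, "rz": 0}, {"x": 0.004, "y": 0, "z": 0, "rx": 0, "ry": 0, "rz": 0}]' --claw 0

```text
time: 9.83
tool_pos: [0.5629, -0.0522, 0.0447]
ee_rot: [-3.141, 0.015, -0.147]
wrist_force: [-19.6, 2.7, 13.6]
width: 0.0004
```

Emit:
jog_arm --series '[{"x": 0.004, "y": 0, "z": 0, "rx": 0, "ry": 0, "rz": 0}, {"x": 0.004, "y": 0, "z": 0, "rx": 0, "ry": 0, "rz": 0}]' --claw 0

```text
time: 10.0
tool_pos: [0.562, -0.052, 0.045]
ee_rot: [3.142, 0.036, -0.147]
wrist_force: [-13.4, 2.3, 9.3]
width: 0.0003
```

```bash
python3 - <<'E'
from h import *
import cv2
from bench import cams
tip([.01,0,.072])
s=cams.snapshot("side");b=s["img"][:,:,::-1]
cv2.imwrite("pics/side7.png",cv2.resize(b[150:270,260:385],None,fx=5,fy=5,interpolation=cv2.INTER_CUBIC))
E
```

```text
t 10.0 own [ 8.3 -0.3 45. ] F_own [-13.6   0.3   9.3] w 0.0003
shift mm [ 1.7 -0.3 -0.8] rot deg [ 0.    2.08 -0.1 ] j [-0.19  0.21  1.5  -0.    1.47 -0.04]
tau [-1.500e-01 -3.338e+01 -3.092e+01  4.600e-01 -4.720e+00 -2.000e-02]
```

View pics/side7.png

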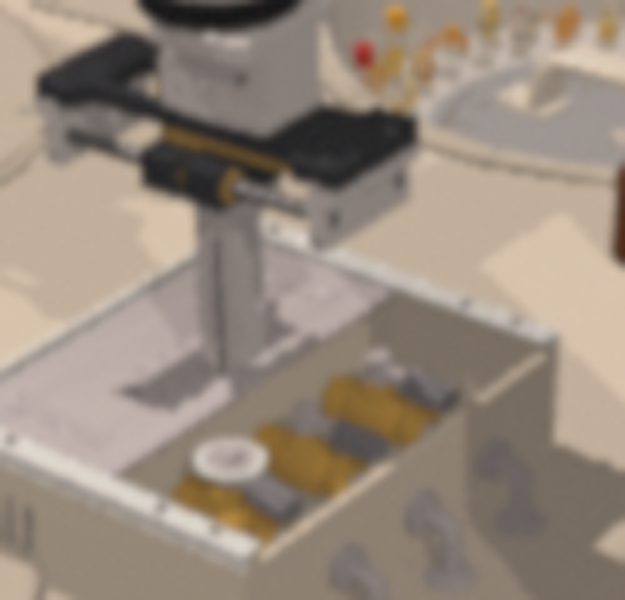

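The cover is at its stop (the tool stalled at own x 8.3 mm with about 15–20 N). The round tag is on the leftmost stopcock, at crop (230,458), which is the hub at own y = +52. I back off and lift.

Emit:
jog_arm --series '[{"x": -0.008, "y": 0, "z": 0, "rx": 0, "ry": 1, "rz": 0}, {"x": 0, "y": 0, "z": 0, "rx": 0, "ry": 1, "rz": 0}, {"x": 0, "y": 0, "z": -0.015, "rx": 0, "ry": 0, "rz": 0}, {"x": 0, "y": 0, "z": -0.02, "rx": 0, "ry": 0, "rz": 0}, {"x": 0, "y": 0, "z": -0.02, "rx": 0, "ry": 0, "rz": 0}, {"x": 0, "y": 0.02, "z": -0.01, "rx": 0, "ry": 0, "rz": 0}, {"x": 0, "y": 0.02, "z": 0, "rx": 0, "ry": 0, "rz": 0}, {"x": 0, "y": 0, "z": 0, "rx": 0, "ry": 0, "rz": 0}]' --claw 0

```text
time: 10.72
tool_pos: [0.5573, -0.0916, 0.1133]
ee_rot: [-3.141, -0.022, -0.144]
wrist_force: [-1.0, 0.2, -0.4]
width: 0.0003
```

```bash
python3 - <<'E'
from h import *
import cv2
from bench import cams
tip([-.075,.03,.1])
s=cams.snapshot("side");b=s["img"][:,:,::-1]
cv2.imwrite("pics/side8.png",cv2.resize(b[190:280,270:380],None,fx=7,fy=6.6,interpolation=cv2.INTER_CUBIC))
s=cams.snapshot("top");b=s["img"][:,:,::-1]
cv2.imwrite("pics/top8.png",cv2.resize(b[140:270,255:400],None,fx=5,fy=4.6,interpolation=cv2.INTER_CUBIC))
E
```

```text
t 10.72 own [  9.3 -40.1 113.3] F_own [-1.   0.  -0.4] w 0.0003
shift mm [-85.1 -70.2  37.7] rot deg [-0.01 -1.24  0.08] j [-0.27  0.12  1.46  0.    1.54 -0.12]
tau [-3.600e-01 -3.575e+01 -3.023e+01 -2.000e-02 -1.000e-02 -2.100e-01]
```

View pics/side8.png

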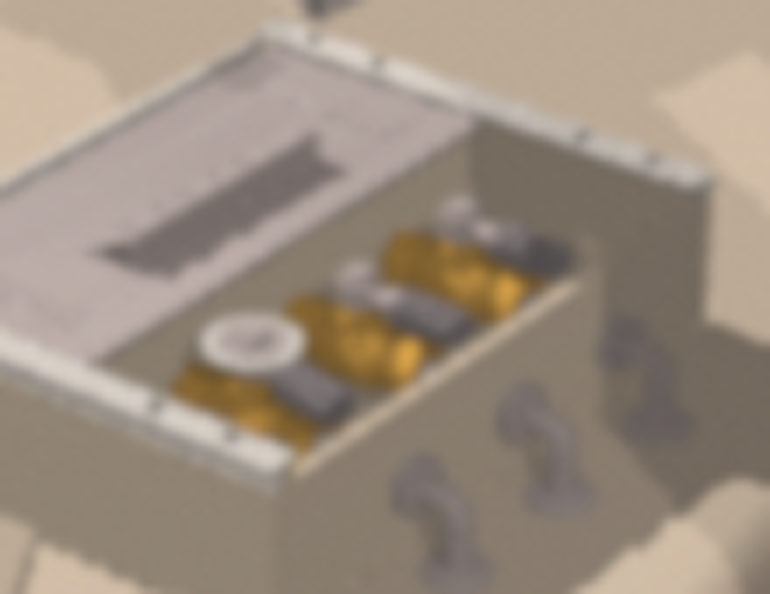

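View pics/top8.png

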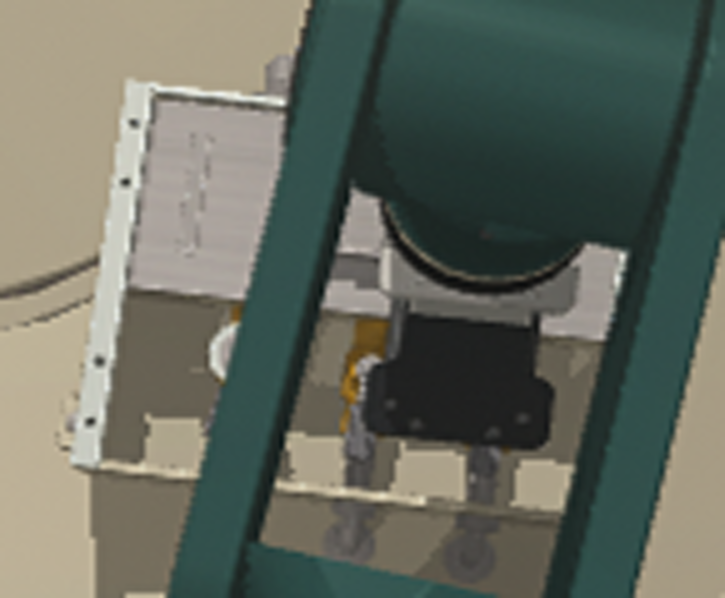

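```bash
python3 - <<'E'
from h import *
f=lambda P:((proj(SIDE,own2w(P))-[270,190])*[7,6.6]).round(0)
h=np.array([-.032,.052,0])
print("tag",f(h+[0,0,.063]),"others hub",f([[-.032,-.006,.06],[-.032,-.064,.06]]))
for t in(0,.1,.2,.25,.3):
  d=np.array([-np.cos(t),np.sin(t),0]);n=np.array([-np.sin(t),-np.cos(t),0])
  print(t,f(np.array([h+.045*d+s*.007*n+[0,0,.061] for s in(1,-1)])).tolist(),f([h+.017*d+[0,0,.061]]))
print("others tip",f([[-.077,-.006,.06],[-.077,-.064,.06]]))
print("cover front edge", f([[-.004,.11,.0685],[-.004,-.11,.0685]]))
E
```

```text
tag [[254. 336.]] others hub [[360. 274.]
 [462. 208.]]
0 [[376.0, 375.0], [350.0, 393.0]] [[295. 357.]]
0.1 [[369.0, 381.0], [339.0, 398.0]] [[291. 359.]]
0.2 [[360.0, 387.0], [328.0, 402.0]] [[287. 361.]]
0.25 [[356.0, 390.0], [322.0, 404.0]] [[285. 361.]]
0.3 [[351.0, 392.0], [315.0, 405.0]] [[283. 362.]]
others tip [[468. 315.]
 [568. 247.]]
cover front edge [[ 73. 367.]
 [474. 116.]]
```

Emit:
jog_arm --series '[{"x": -0.02, "y": -0.018, "z": 0, "rx": 0, "ry": -1, "rz": 0}, {"x": -0.02, "y": -0.018, "z": 0, "rx": 0, "ry": 0, "rz": 0}, {"x": -0.018, "y": -0.016, "z": 0.01, "rx": 0, "ry": 0, "rz": 0}, {"x": -0.01, "y": -0.01, "z": 0.01, "rx": 0, "ry": 0, "rz": 0}, {"x": 0, "y": 0, "z": 0.01, "rx": 0, "ry": 0, "rz": 0}, {"x": 0, "y": 0, "z": 0, "rx": 0, "ry": 0, "rz": 0}, {"x": 0, "y": 0, "z": 0, "rx": 0, "ry": 0, "rz": 0}]' --claw 0

```text
time: 11.4
tool_pos: [0.4996, -0.011, 0.0778]
ee_rot: [-3.135, -0.006, -0.14]
wrist_force: [-0.7, 0.7, 0.8]
width: 0.0006
```

```bash
python3 -c "
from h import *
tip([-.07,.03,.1])"
```

```text
t 11.4 own [-59.4  31.3  77.8] F_own [-0.8  0.6  0.8] w 0.0006
shift mm [-10.6   1.2   4. ] rot deg [-0.38 -0.33  0.29] j [-0.14  0.01  1.65  0.01  1.47 -0.  ]
tau [ 2.700e-01 -2.935e+01 -2.829e+01  1.400e-01  5.000e-02  1.000e-02]
```

Emit:
jog_arm --series '[{"x": -0.01, "y": 0.001, "z": 0, "rx": -0.3, "ry": -0.3, "rz": 0.3}, {"x": 0, "y": 0, "z": 0, "rx": 0, "ry": 0, "rz": 0}, {"x": 0, "y": 0, "z": 0.008, "rx": 0, "ry": 0, "rz": 0}, {"x": 0, "y": 0, "z": 0.006, "rx": 0, "ry": 0, "rz": 0}, {"x": 0, "y": 0, "z": 0, "rx": 0, "ry": 0, "rz": 0}, {"x": 0, "y": 0, "z": 0, "rx": 0, "ry": 0, "rz": 0}]' --claw 0

```text
time: 11.9
tool_pos: [0.4916, -0.013, 0.063]
ee_rot: [-3.141, -0.003, -0.149]
wrist_force: [-0.2, -0.6, 0.1]
width: 0.0004
```

```bash
python3 - <<'E'
from h import *
import cv2
from bench import cams
tip([-.07,.03,.0525])
s=cams.snapshot("side");b=s["img"][:,:,::-1]
cv2.imwrite("pics/side9.png",cv2.resize(b[190:280,270:380],None,fx=7,fy=6.6,interpolation=cv2.INTER_CUBIC))
E
```

```text
t 11.9 own [-67.1  28.2  63. ] F_own [-0.1 -0.6  0.1] w 0.0004
shift mm [-3.  -1.8 36.8] rot deg [-0.02 -0.16 -0.22] j [-0.14  0.01  1.68  0.    1.45  0.01]
tau [ 4.000e-02 -2.899e+01 -2.856e+01  7.000e-02  1.000e-02  0.000e+00]
```

View pics/side9.png

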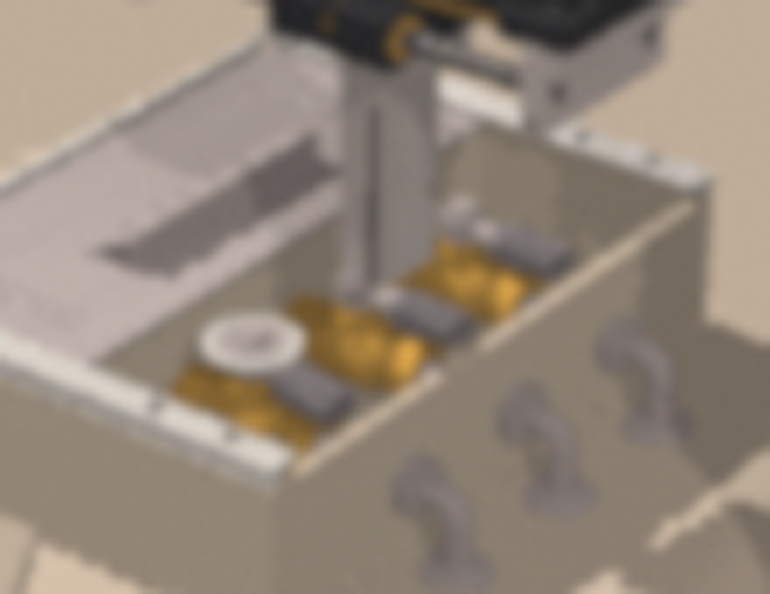

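Emit:
jog_arm --series '[{"x": -0.003, "y": 0, "z": 0.008, "rx": 0, "ry": 0, "rz": 0}, {"x": 0, "y": 0, "z": 0.008, "rx": 0, "ry": 0, "rz": 0}, {"x": 0, "y": 0, "z": 0.008, "rx": 0, "ry": 0, "rz": 0}, {"x": 0, "y": 0, "z": 0.004, "rx": 0, "ry": 0, "rz": 0}, {"x": 0, "y": 0, "z": 0, "rx": 0, "ry": 0, "rz": 0}, {"x": 0, "y": 0, "z": 0, "rx": 0, "ry": 0, "rz": 0}]' --claw 0

```text
time: 12.45
tool_pos: [0.488, -0.0127, 0.0314]
ee_rot: [-3.141, -0.002, -0.15]
wrist_force: [0.1, -0.1, -0.5]
width: 0.0003
```

```bash
python3 - <<'E'
from h import *
tip([-.07,.03,.0525])
E
```

```text
t 12.45 own [-70.7  27.9  31.4] F_own [ 0.1 -0.1 -0.5] w 0.0003
shift mm [ 0.7 -2.1  5.2] rot deg [-0.02 -0.09 -0.25] j [-0.14  0.03  1.73  0.    1.38  0.01]
tau [-1.000e-02 -2.911e+01 -2.791e+01  7.000e-02  1.000e-02 -0.000e+00]
```

Emit:
jog_arm --series '[{"x": 0, "y": 0, "z": 0.004, "rx": 0, "ry": 0, "rz": -0.2}, {"x": 0, "y": 0, "z": 0.001, "rx": 0, "ry": 0, "rz": 0}, {"x": 0, "y": 0, "z": 0, "rx": 0, "ry": 0, "rz": 0}]' --claw 0

```text
time: 12.7
tool_pos: [0.4882, -0.0127, 0.0261]
ee_rot: [-3.141, -0.002, -0.146]
wrist_force: [0.1, 0.6, -0.1]
width: 0.0003
```

```bash
python3 - <<'E'
from h import *
import cv2
from bench import cams
tip([-.07,.03,.0525])
for t in np.arange(.2,1.61,.1):
  rc=26+8*(t-.2)/1.37
  d=np.array([-np.cos(t),np.sin(t)]);n=np.array([-np.sin(t),-np.cos(t)])
  print(round(t,1),([-32,52]+rc*d+7*n-[12.5,8]).round(1))
s=cams.snapshot("side");b=s["img"][:,:,::-1]
cv2.imwrite("pics/side10.png",cv2.resize(b[190:280,270:380],None,fx=7,fy=6.6,interpolation=cv2.INTER_CUBIC))
E
```

```text
t 12.7 own [-70.5  28.   26.1] F_own [-0.   0.6 -0.1] w 0.0003
shift mm [ 0.4 -2.  -0.1] rot deg [-0.02 -0.11 -0.02] j [-0.14  0.03  1.74  0.    1.37  0.  ]
tau [ -0.   -29.24 -27.85   0.07   0.    -0.  ]
0.2 [-71.4  42.3]
0.3 [-72.   45.2]
0.4 [-72.2  48.1]
0.5 [-72.2  51.2]
0.6 [-71.8  54.2]
0.7 [-71.1  57.3]
0.8 [-70.1  60.3]
0.9 [-68.7  63.2]
1.0 [-67.  66.]
1.1 [-64.9  68.7]
1.2 [-62.6  71.1]
1.3 [-59.9  73.4]
1.4 [-57.   75.3]
1.5 [-53.9  77. ]
1.6 [-50.5  78.4]
```

View pics/side10.png

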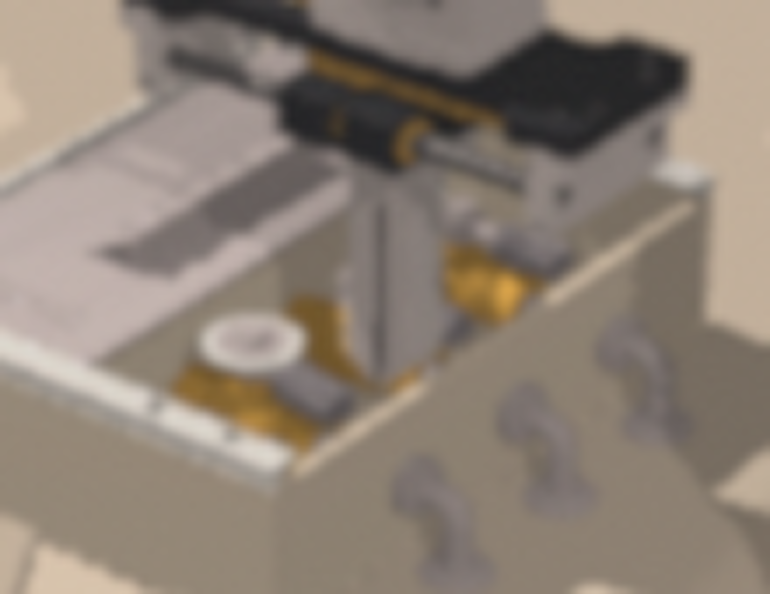

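Emit:
jog_arm --series '[{"x": 0, "y": -0.005, "z": 0, "rx": 0, "ry": 0, "rz": 0}, {"x": 0, "y": -0.005, "z": 0, "rx": 0, "ry": 0, "rz": 0}, {"x": 0, "y": -0.005, "z": 0, "rx": 0, "ry": 0, "rz": 0}, {"x": 0, "y": -0.005, "z": 0, "rx": 0, "ry": 0, "rz": 0}, {"x": 0, "y": -0.004, "z": 0, "rx": 0, "ry": 0, "rz": 0}, {"x": 0, "y": 0, "z": 0, "rx": 0, "ry": 0, "rz": 0}]' --claw 0

```text
time: 13.25
tool_pos: [0.4924, 0.0083, 0.027]
ee_rot: [3.131, -0.004, -0.146]
wrist_force: [-0.5, -1.6, 0.4]
width: 0.0003
```

```bash
python3 - <<'E'
from h import *
import cv2
from bench import cams
tip([-.07,.06,.0525])
s=cams.snapshot("side");b=s["img"][:,:,::-1]
cv2.imwrite("pics/side11.png",cv2.resize(b[190:280,270:380],None,fx=7,fy=6.6,interpolation=cv2.INTER_CUBIC))
E
```

```text
t 13.25 own [-69.4  49.3  27. ] F_own [-0.2 -1.6  0.4] w 0.0003
shift mm [ -0.7 -10.7   0.7] rot deg [ 0.61 -0.25 -0.06] j [-0.09  0.04  1.73 -0.01  1.37  0.06]
tau [  0.91 -29.7  -28.23   0.59  -0.18   0.04]
```

View pics/side11.png

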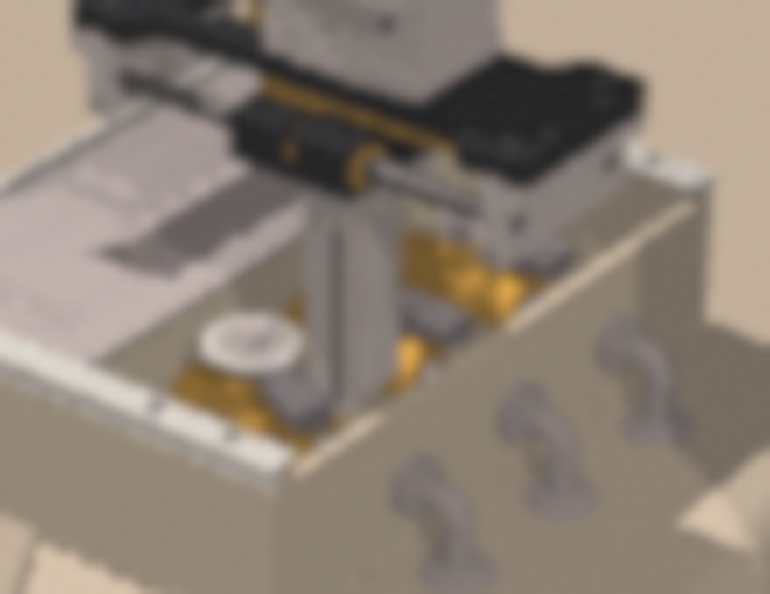

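The handle is turning: its end is now at (300,410). I follow the arc.

Emit:
jog_arm --series '[{"x": -0.001, "y": -0.005, "z": 0, "rx": 0.5, "ry": 0, "rz": 0}, {"x": 0, "y": -0.005, "z": 0, "rx": 0, "ry": 0, "rz": 0}, {"x": 0.001, "y": -0.004, "z": 0, "rx": 0, "ry": 0, "rz": 0}, {"x": 0.002, "y": -0.004, "z": 0, "rx": 0, "ry": 0, "rz": 0}, {"x": 0.002, "y": -0.003, "z": 0, "rx": 0, "ry": 0, "rz": 0}]' --claw 0

```text
time: 13.72
tool_pos: [0.4986, 0.0239, 0.0281]
ee_rot: [3.13, -0.004, -0.148]
wrist_force: [-2.4, -4.5, 0.7]
width: 0.0003
```

```bash
python3 - <<'E'
from h import *
import cv2
from bench import cams
tip([-.0649,.0687,.0525])
s=cams.snapshot("side");b=s["img"][:,:,::-1]
cv2.imwrite("pics/side12.png",cv2.resize(b[190:280,270:380],None,fx=7,fy=6.6,interpolation=cv2.INTER_CUBIC))
E
```

```text
t 13.72 own [-65.5  65.7  28.1] F_own [-1.7 -4.8  0.7] w 0.0003
shift mm [ 0.6 -3.   1.9] rot deg [ 0.69 -0.24 -0.14] j [-0.06  0.05  1.71 -0.01  1.37  0.09]
tau [  1.98 -30.17 -28.4    1.6   -0.73  -0.06]
```

View pics/side12.png

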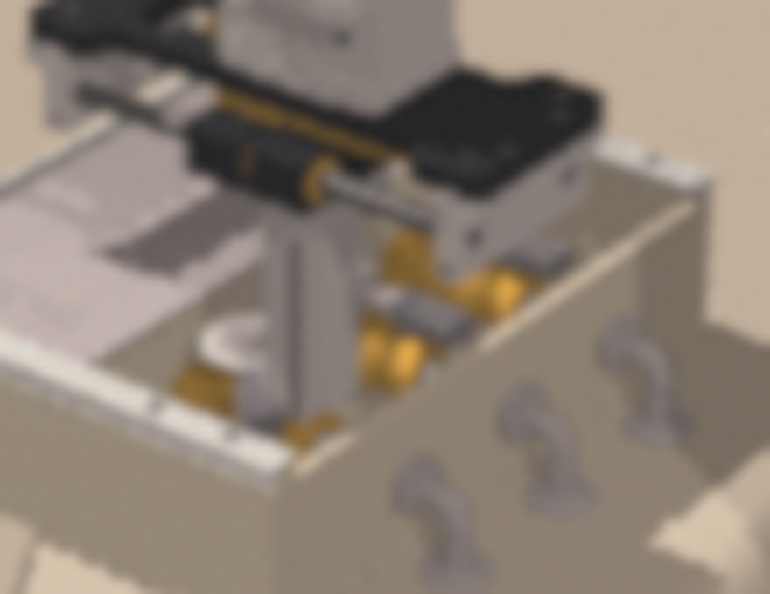

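Emit:
jog_arm --series '[{"x": 0.003, "y": -0.004, "z": 0.001, "rx": 0.6, "ry": 0, "rz": 0}, {"x": 0.003, "y": -0.003, "z": 0.001, "rx": 0, "ry": 0, "rz": 0}, {"x": 0.003, "y": -0.003, "z": 0.001, "rx": 0, "ry": 0, "rz": 0}, {"x": 0.003, "y": -0.002, "z": 0, "rx": 0, "ry": 0, "rz": 0}]' --claw 0

```text
time: 14.1
tool_pos: [0.5117, 0.0333, 0.0279]
ee_rot: [3.138, -0.003, -0.148]
wrist_force: [-4.3, -2.9, 1.8]
width: 0.0003
```

```bash
python3 - <<'E'
from h import *
import cv2
from bench import cams
tip([-.0505,.0784,.0525])
s=cams.snapshot("side");b=s["img"][:,:,::-1]
cv2.imwrite("pics/side13.png",cv2.resize(b[190:280,270:380],None,fx=7,fy=6.6,interpolation=cv2.INTER_CUBIC))
E
```

```text
t 14.1 own [-53.9  76.9  27.9] F_own [-3.8 -3.5  1.8] w 0.0003
shift mm [ 3.4 -1.5  1.7] rot deg [ 0.19 -0.15 -0.14] j [-0.04  0.08  1.68 -0.    1.38  0.11]
tau [ 1.240e+00 -3.120e+01 -2.891e+01  1.090e+00 -1.380e+00 -2.000e-02]
```

View pics/side13.png

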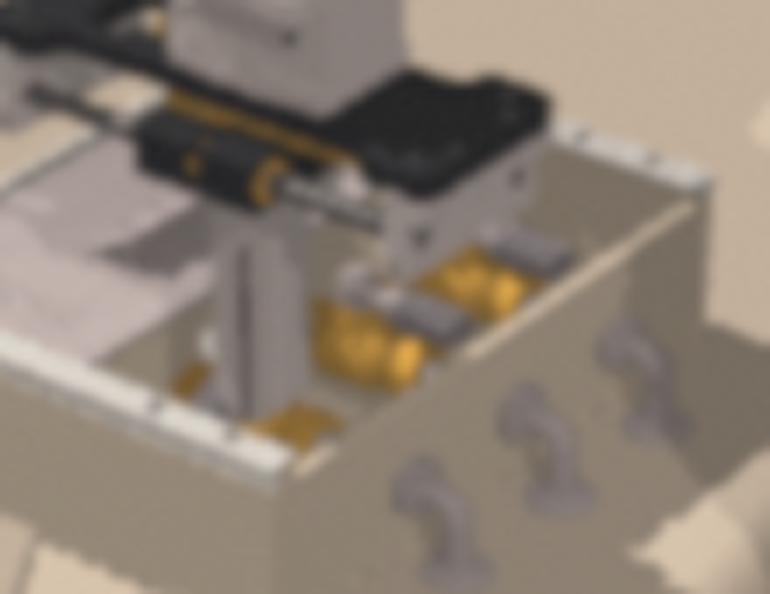

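Emit:
jog_arm --series '[{"x": 0.003, "y": -0.001, "z": 0.001, "rx": 0, "ry": 0, "rz": 0}, {"x": 0.003, "y": 0, "z": 0, "rx": 0, "ry": 0, "rz": 0}]' --claw 0

```text
time: 14.32
tool_pos: [0.5168, 0.0348, 0.0278]
ee_rot: [3.141, 0.001, -0.147]
wrist_force: [-5.5, -0.4, 3.1]
width: 0.0005
```

Emit:
jog_arm --series '[{"x": 0.003, "y": 0, "z": 0, "rx": 0, "ry": 0, "rz": 0}, {"x": 0.003, "y": 0, "z": 0, "rx": 0, "ry": 0, "rz": 0}]' --claw 0

```text
time: 14.48
tool_pos: [0.5207, 0.0358, 0.0278]
ee_rot: [-3.14, 0.006, -0.147]
wrist_force: [-6.5, -0.7, 4.1]
width: 0.0002
```

```bash
python3 - <<'E'
from h import *
tip([-.0505,.0784,.0525])
E
```

```text
t 14.48 own [-45.3  80.6  27.8] F_own [-6.4 -1.6  4.1] w 0.0002
shift mm [-5.2  2.2  1.7] rot deg [-0.12  0.32 -0.09] j [-0.04  0.11  1.65  0.    1.39  0.1 ]
tau [ 1.400e-01 -3.126e+01 -2.862e+01  3.200e-01 -1.810e+00  1.000e-02]
```

Emit:
jog_arm --series '[{"x": 0.003, "y": 0.001, "z": 0, "rx": 0, "ry": 0.3, "rz": 0}, {"x": 0.003, "y": 0, "z": 0, "rx": 0, "ry": 0, "rz": 0}]' --claw 0

```text
time: 14.65
tool_pos: [0.5228, 0.0361, 0.0276]
ee_rot: [-3.136, 0.01, -0.147]
wrist_force: [-11.4, -2.6, 8.8]
width: 0.0006
```

```bash
python3 - <<'E'
from h import *
import cv2
from bench import cams
tip([-.0505,.0784,.0525])
s=cams.snapshot("side");b=s["img"][:,:,::-1]
cv2.imwrite("pics/side14.png",cv2.resize(b[190:280,270:380],None,fx=7,fy=6.6,interpolation=cv2.INTER_CUBIC))
E
```

```text
t 14.65 own [-43.3  81.3  27.6] F_own [-10.9  -4.3   8.8] w 0.0006
shift mm [-7.2  2.9  1.5] rot deg [-0.3   0.57 -0.07] j [-0.04  0.12  1.64  0.01  1.39  0.1 ]
tau [  0.79 -29.66 -29.9    1.04  -4.19  -0.08]
```

View pics/side14.png

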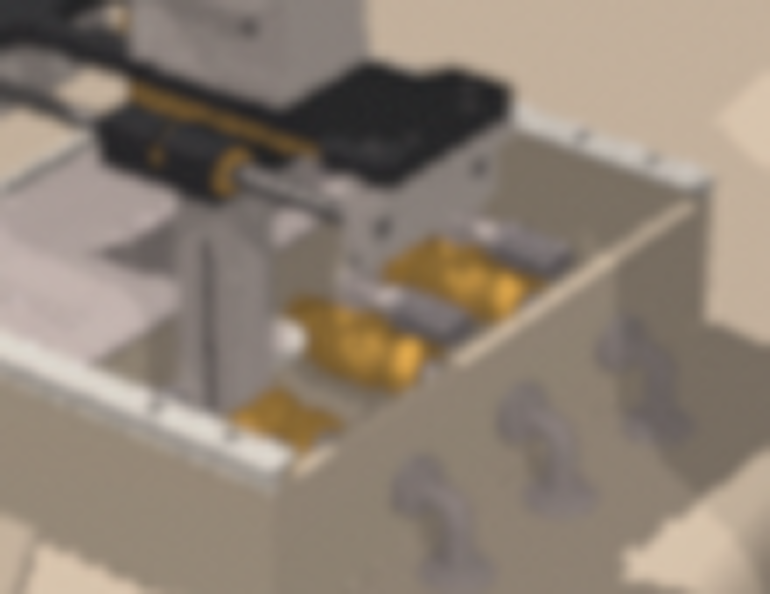

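Emit:
jog_arm --series '[{"x": 0.004, "y": 0.001, "z": 0, "rx": 0, "ry": 0.3, "rz": 0}, {"x": 0.004, "y": 0, "z": 0, "rx": 0, "ry": 0, "rz": 0}, {"x": 0.004, "y": 0, "z": 0, "rx": 0, "ry": 0, "rz": 0}]' --claw 0

```text
time: 14.95
tool_pos: [0.5221, 0.0362, 0.0278]
ee_rot: [-3.135, 0.034, -0.146]
wrist_force: [-13.4, -2.3, 10.5]
width: 0.0006
```

```bash
python3 - <<'E'
from h import *
tip([-.0505,.0784,.0525])
E
```

```text
t 14.95 own [-44.   81.3  27.8] F_own [-12.9  -4.2  10.5] w 0.0006
shift mm [-6.5  2.9  1.8] rot deg [-0.37  1.95 -0.03] j [-0.05  0.13  1.62  0.01  1.42  0.1 ]
tau [  0.41 -29.53 -29.69   0.79  -4.52  -0.07]
```

It has stalled against the stop (x stuck at −44 mm, about 13 N). I back off the flank, lift and look.

Emit:
jog_arm --series '[{"x": -0.006, "y": 0, "z": 0, "rx": 0, "ry": 0.5, "rz": 0}, {"x": -0.004, "y": 0, "z": 0, "rx": 0, "ry": 0.5, "rz": 0}, {"x": 0, "y": 0, "z": 0, "rx": 0, "ry": 0, "rz": 0}, {"x": 0, "y": 0, "z": -0.01, "rx": 0, "ry": 0, "rz": 0}, {"x": 0, "y": 0, "z": -0.02, "rx": 0, "ry": 0, "rz": 0}, {"x": 0, "y": 0, "z": -0.03, "rx": 0, "ry": 0, "rz": 0}, {"x": 0, "y": 0, "z": -0.03, "rx": 0, "ry": 0, "rz": 0}, {"x": 0, "y": 0.03, "z": -0.02, "rx": 0, "ry": 0, "rz": 0}, {"x": 0, "y": 0.04, "z": 0, "rx": 0, "ry": 0, "rz": 0}, {"x": 0, "y": 0.04, "z": 0, "rx": 0, "ry": 0, "rz": 0}, {"x": 0, "y": 0.04, "z": 0, "rx": 0, "ry": 0, "rz": 0}, {"x": 0, "y": 0.04, "z": 0, "rx": 0, "ry": 0, "rz": 0}]' --claw 0

```text
time: 15.95
tool_pos: [0.4955, -0.1474, 0.1464]
ee_rot: [-3.124, -0.008, -0.127]
wrist_force: [-0.1, -0.4, 0.2]
width: 0.0002
```

Emit:
jog_arm --series '[{"x": 0, "y": 0.03, "z": 0, "rx": 0, "ry": 0, "rz": 0}, {"x": 0, "y": 0.02, "z": 0, "rx": 0, "ry": 0, "rz": 0}, {"x": 0, "y": 0, "z": 0, "rx": 0, "ry": 0, "rz": 0}, {"x": 0, "y": 0, "z": 0, "rx": 0, "ry": 0, "rz": 0}]' --claw 0

```text
time: 16.28
tool_pos: [0.4903, -0.2083, 0.1494]
ee_rot: [-3.129, -0.019, -0.138]
wrist_force: [-0.7, 0.7, 0.6]
width: 0.0002
```

```bash
python3 - <<'E'
from h import *
import cv2
from bench import cams
tip([-.0505,.0784,.0525])
s=cams.snapshot("side");b=s["img"][:,:,::-1]
cv2.imwrite("pics/side15f.png",b)
cv2.imwrite("pics/side15.png",cv2.resize(b[190:280,270:380],None,fx=7,fy=6.6,interpolation=cv2.INTER_CUBIC))
s=cams.snapshot("top");b=s["img"][:,:,::-1]
cv2.imwrite("pics/top15f.png",b)
cv2.imwrite("pics/top15.png",cv2.resize(b[140:270,255:400],None,fx=5,fy=4.6,interpolation=cv2.INTER_CUBIC))
g=lambda P:((proj(TOP,own2w(P))-[255,140])*[5,4.6]).round(0).tolist()
f=lambda P:((proj(SIDE,own2w(P))-[270,190])*[7,6.6]).round(0).tolist()
P=[[-.032,.052,.063],[-.032,.097,.06],[-.032,.069,.06]]
print("top",g(P),"side",f(P))
E
```

```text
t 16.28 own [ -40.  -165.3  149.4] F_own [-0.8  0.6  0.6] w 0.0002
shift mm [ -10.9 -242.2  126.1] rot deg [-0.74 -1.06  0.44] j [-0.52  0.04  1.47  0.02  1.61 -0.38]
tau [-6.900e-01 -3.171e+01 -3.008e+01  3.000e-02 -4.000e-02 -3.000e-02]
top [[246.0, 355.0], [148.0, 346.0], [209.0, 352.0]] side [[254.0, 336.0], [167.0, 399.0], [221.0, 364.0]]
```

View pics/side15.png

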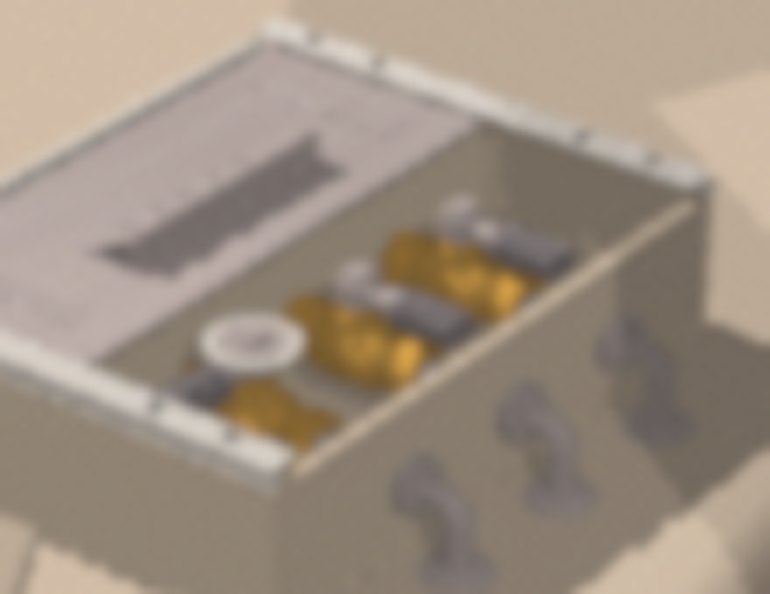

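View pics/top15.png

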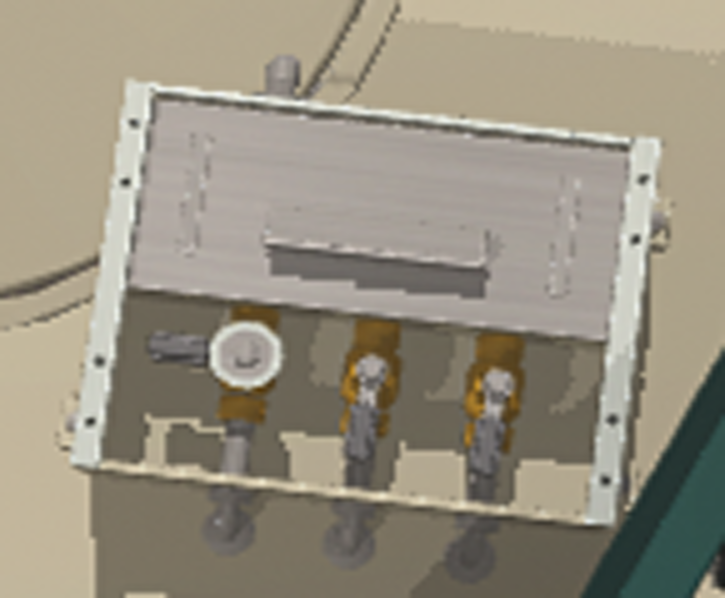

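View pics/top15f.png

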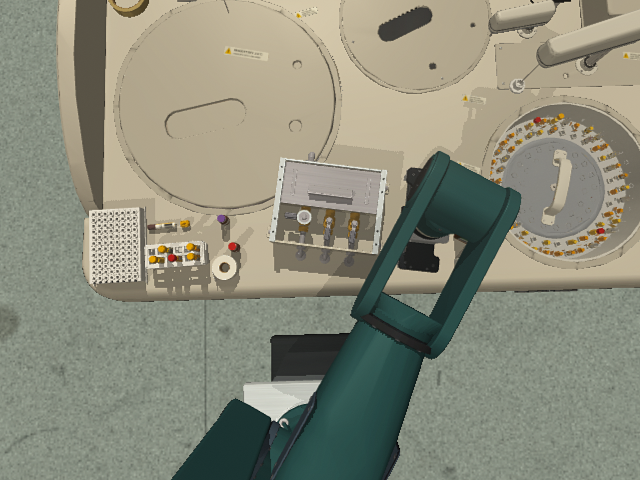

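```bash
python3 - <<'E'
from h import *
c=lambda p:np.array(p)/[5,4.6]+[255,140]
print("cover front own x",w2own(unproj(TOP,c([[130,288],[605,340]]),.0685)).round(4))
print("ledge", w2own(unproj(TOP,c([[268,248],[485,265]]),.0825)).round(4))
print("handle", w2own(unproj(TOP,c([[246,355],[148,346]]),.061)).round(4))
E
```

```text
cover front own x [[-0.0056  0.108   0.0685]
 [-0.0061 -0.1088  0.0685]]
ledge [[ 0.019   0.0475  0.0825]
 [ 0.0221 -0.0501  0.0825]]
handle [[-0.0316  0.0521  0.061 ]
 [-0.0324  0.0971  0.061 ]]
```

Emit:
jog_arm --series '[{"x": 0, "y": 0, "z": -0.02, "rx": 0, "ry": 0, "rz": 0}, {"x": 0, "y": 0, "z": 0, "rx": 0, "ry": 0, "rz": 0}, {"x": 0, "y": 0, "z": 0, "rx": 0, "ry": 0, "rz": 0}, {"x": 0, "y": 0, "z": 0, "rx": 0, "ry": 0, "rz": 0}]' --claw 0

```text
time: 16.72
tool_pos: [0.4914, -0.2021, 0.1691]
ee_rot: [-3.127, -0.018, -0.128]
wrist_force: [-0.3, -0.3, -0.4]
width: 0.0006
```

```bash
python3 - <<'E'
from bench import cams,ticket
for n in("top","side"):
    s=cams.snapshot(n)
    for t in("vial_a","roll","bottle_a","loose_tube"):
        print(n,t,[(d["bbox"],round(d["p"],2)) for d in cams.look_for(t,s)][:3])
ticket.close_job()
E
```

```text
top vial_a [([216.9, 214.5, 10.9, 13.1], 0.49), ([148.4, 217.4, 43.7, 11.2], 0.45)]
top roll [([210.9, 255.8, 28.2, 22.1], 0.84)]
top bottle_a [([278.9, 158.0, 101.6, 54.8], 0.68), ([454.7, 231.8, 14.1, 11.0], 0.59)]
top loose_tube [([146.8, 217.7, 42.3, 11.9], 0.53)]
side vial_a [([252.2, 292.3, 10.9, 15.9], 0.5), ([286.2, 291.0, 11.8, 25.1], 0.47)]
side roll [([288.9, 308.1, 28.9, 24.6], 0.64), ([251.8, 288.9, 13.1, 23.8], 0.33)]
side bottle_a [([380.2, 172.1, 24.3, 33.8], 0.78), ([253.2, 196.8, 87.8, 47.0], 0.69), ([408.8, 177.9, 11.7, 32.3], 0.64)]
side loose_tube [([211.8, 328.7, 28.1, 28.4], 0.84)]
the job is handed in; nothing more can be done
```

I pushed the cover back to its stop by its finger ledge. I then swept the tagged handle, which is the leftmost one, clockwise until it stalled against its stop. The closed fingers touched only its right flank, so it was never pinched. The job was handed in at about 17 s.

**Last checks from the pictures:**
- **Cover:** its front edge is at own x ≈ −6 mm, which is about 0.09 m of travel.
- **Tagged handle:** it points to own +y, square across its pipe to within about 1–2°. The force was about 13 N when it stalled.
- **Other two handles:** they still point to the front, along their pipes.
- **Bystanders:** the vials, roll and tube were found within a few pixels of where they started. In the last top picture the arm hid most of both bottles. The side picture shows both standing, but I have no starting box for them in that view to compare.

**Disagreements along the way:**
- **Fingertip height:** the real fingertips were about 26 mm above the reported TCP. My first push passed over the ledge without touching it. I found the offset from the pictures and a light touch on the cover, and corrected for it.
- **Wrist force:** it read near zero during that touch on the cover, but gave sensible values in the later pushes.
- **Handle stop position:** the handle stalled about 7 mm further back than I had worked out from the nominal finger thickness. The top picture still shows it at the shut position.

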